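Put the fossil jar away in the drying cabinet and latch the door

ROBOT

A 7-joint arm with a two-finger parallel gripper is mounted at the origin on the work surface. World frame = base frame: x ahead of the robot, y to its left, z up, the work surface at z = 0. Lengths are in m, angles in rad, forces in N, time in s.
With the tool pointing down it reaches from about 0.425 to 0.875 m from the base axis. Payload 9.9 kg.
Tool frame: the origin (TCP) lies between the finger pads, 19 mm behind the fingertips; this is the grasp point; z points along the fingers, y is the line along which they close (so a half turn about z gives the same grasp; the last joint's range is limited). The gripper opens to 85 mm and grips with 20 to 120 N. Pads are 22 mm wide; open, the fingers measure 114 mm over their backs; the gripper's body (76 mm by 85 mm) begins 54 mm behind the grasp point. The pads swing forward as they close: fully open they stand 13 mm farther back than shut.
Start: joints at [-1.312, 0.576, 0.025, 1.437, -0.015, 1.129, -0.057], TCP at [0.227, 0.636, 0.25] pointing down, gripper open.
Joint ranges: [-2.76, 2.76], [-0.34, 2.15], [-1.52, 1.57], [0.19, 2.46], [-1.09, 4.23], [0.17, 1.99], [-2.82, 2.82]. Speed limits (rad/s): [2.22, 2.22, 3.01, 3.01, 3.14, 3.14, 3.14].

INTERFACE

Orientations are given as a rotation vector (axis times angle).
In Python, from station import state, eyes, workorder gives the robot as it stands.
- The arm moves only by the shell command python3 -m jog 'ROWS' [OPENING] [FORCE]. ROWS is JSON, a list of rows, each an object with "dp": the shift along the tool's x, y, z in mm, a list of three; "roll": the turn about the tool's z in rad. A call has 1 to 12 rows; each row shifts and turns the commanded pose from where the row before left it, along the tool's axes as they then stand; what a row does not reach is not made up. A row lasts 1/12 s, in which the tool goes at most 41.7 mm and 7.16 degrees, less where a joint would pass 70% of its speed; a pose out of reach is approached as far as the arm can. A call with a gripper value outside its range is refused whole. OPENING is the opening, from -1 (shut) to 1 (fully open), so that 0 is half open, set as the call begins (- or left out, the last holds). The fingers move at their own pace and stop on an object; FORCE is the grip in N (left out, the last holds). Time passes only in rows, so rows that do not move let the fingers close. It gives the time, the measured TCP pose, the force, the opening and the grip force at its end, in the units of the state.
- state(): the state, without advancing time (a new reading comes with each control period).
- eyes.get_image(name): name is "scene" or "top" or "wrist"; returns (picture, depth): 400x640x3 uint8, blue, green, red; 400x640 float32, m along the optical axis (not along the pixel's ray), 0 where there is no reading.
- eyes.camera_model(name): a dict with "mtx" (3x3 intrinsics, pixels), "k1" (the pictures are not rectified: a ray, as slopes to the right and down, at radius r is drawn at 1 + k1 r^2 times it, then the intrinsics apply), "extrinsics" (4x4, takes a point from camera to world coordinates); the wrist camera has in their place "T_tool_cam" (4x4, takes a point from camera to tool coordinates, whose origin is the TCP and whose axes are the flange's). Camera axes: x right, y down, z forward; pixel columns grow to the right and rows downward; lengths in m; the calibration is good to about 2 mm. A picture is of the moment at which its call begins: read the wrist's pose just before it. camera_model takes no time and is no camera call.
- workorder.hand_in(): hands the job in; it is judged then, once.
The state is a dict: "clock": time; "joints": joint angles; "dq": joint speeds; "joint_torque": joint torques, N m; "eef_pos": TCP position; "ee_rot": TCP orientation; "wrist_force": force on the tool from outside, world axes, zero at the start; "torque": the same for the moment, N m; "gripper_width": finger opening in m; "gripper_force": force on a finger pad.
Only numpy, scipy, OpenCV 4.12 (cv2) and the standard library are available. Lean on these libraries where they do the work, as an engineer would, in place of code of your own. Each camera call takes 0.05 s, during which the arm holds its last target. There are 200 camera calls.

TASK

Gently set the red-capped jar of fossil fragments upright on the green spot inside the drying cabinet, so that it makes a neat row with the two white-capped jars, and let go of it. Then push the cabinet door shut, gently and without slamming, until it has ridden over its catch and is fully home, and take the hand away. Leave the other jars, the glue bottle and the brush where they are.

Things in the scene. Friction and masses are not known exactly. Their poses are not given: they have to be found in the camera images.
- cabinet: Drying cabinet fixed on the bench: 200 deep (its x) x 340 wide (its y) x 285 high. Origin: centre of the underside. Open front at x = -100 mm (towards the robot); +y is its left, where the door hinges. White floor, top at z = 12 mm. Clear side walls, 324 mm free between them. Roof and back are aluminium frames with rods 50 mm apart, roof underside at z = 273 mm.
- opening (a point): Middle of the front sill, on the floor's top face (z = 12 mm) in the open front; axes as the cabinet. The hand fits through neither roof nor back, so a tool pointing straight down cannot set a jar in the row; one tilted about 35 to 50 degrees, reaching in through the front, can.
- pad: Flat green disc (diameter 54, 1.2 thick, look only: the jar stands on the floor itself) on the cabinet floor at z = 12 mm, 68 mm behind the open front. It marks the empty place of the row, whose three places lie at y = -72, 0 and 72 mm of the cabinet. Origin: its centre, on the floor.
- jar: The jar to put away: amber glass with a red cap, diameter 44, 75 high, 0.08 to 0.18 kg, loose, upright on the bench right of the cabinet (-y). Origin: centre of its underside; z is up along its axis.
- jar_left: White-capped amber jar of the same size standing in the cabinet's row, loose. Origin: centre of its underside. Leave it.
- jar_right: The other white-capped amber jar of the same size standing in the cabinet's row, loose. Origin: centre of its underside. Leave it.
- door (a joint): Opening angle of the door (rad): 0 = fully home against a hard stop, 1.57 = square out from the front, 2.0 = limit. Opening, it turns clockwise seen from above. It turns easily and stays where left until, at about 0.06, a steel nose on its inside meets the roller: riding over it takes 7 to 10 N near the free edge (more nearer the hinge); below about 0.02 the roller draws it in and holds it.
- door_hinge (a point): On the hinge axis at mid height (z = 147 mm), at the panel's outer face: 112 mm in front of the cabinet's centre, 170 mm to its left. Its axes turn with the door: -y runs along the panel to the free edge, -x points out of the outer face (towards the robot when shut).
- door_edge (a point): Free edge of the door's outer face at mid height (z = 147 mm), 340 mm from the hinge axis; axes as door_hinge. The panel is clear in a blue frame, 12 thick, 340 wide, from z = 14 to 280 mm, 0.8 kg. The hand must not press it with more than 40 N.
- catch: Black sprung roller of the door catch, free to spin: 18 diameter, 24 long along the cabinet's y, standing on the cabinet floor 14 mm behind the front and 140 mm right of the middle. Origin: its centre, 28 mm above the bench (top at 37 mm); it sinks up to 10 mm when pressed down.
- glue: White glue bottle with orange cap, diameter 48, 130 high, loose, left of the cabinet. Origin: centre of its underside. Leave it.
- brush: Small brush 160 long lying on the bench right of the cabinet, loose. Leave it.
Things that resemble listed ones, but are neither listed nor needed, are in the scene too. What is shaped like the jar but purple or yellow is not meant.

How it is judged:
By the outcome, as a careful person would: the job done as asked, in the order asked, and still so for the second after the job is handed in, with the robot touching nothing.
It also fails if it takes over 67 s, if anything falls off the work surface, if the arm or the gripper's body presses on something with over 40 N, if the wrist force passes 120 N, or if a joint passes its speed limit or range.

## Working session

There is one attempt and no reset: what is moved stays moved. The work goes in short steps, Python scripts to look and compute and a shell command to move; the robot and the scene stay as the last step left them, time stands still between calls to the robot, and variables do not carry over. Pictures are saved under pics/ and viewed, at most 10 in all, crops included, and the job is handed in when it is done.

```bash
ls; mkdir -p pics; cat > h.py <<'E'
import numpy as np, cv2
from station import state, eyes, workorder
from scipy.spatial.transform import Rotation as R
def cloud(name):
    s=state(); im,d=eyes.get_image(name); m=eyes.camera_model(name); K=np.array(m["mtx"])
    if name=="wrist":
        T=np.eye(4);T[:3,:3]=R.from_rotvec(s["ee_rot"]).as_matrix();T[:3,3]=s["eef_pos"];T=T@np.array(m["T_tool_cam"])
    else: T=np.array(m["extrinsics"])
    h,w=d.shape; u,v=np.meshgrid(np.arange(w),np.arange(h))
    xd=(u-K[0,2])/K[0,0]; yd=(v-K[1,2])/K[1,1]; x,y=xd.copy(),yd.copy()
    for _ in range(10):
        f=1+m["k1"]*(x*x+y*y); x=xd/f; y=yd/f
    P=np.stack([x*d,y*d,d],-1)@T[:3,:3].T+T[:3,3]
    P[d==0]=np.nan
    return im,d,P
E
python3 - <<'E'
from h import *
s=state(); print(s["clock"],s["eef_pos"],s["ee_rot"],s["gripper_width"])
a=cloud("scene");b=cloud("top")
np.savez("c.npz",si=a[0],sp=a[2],ti=b[0],tp=b[2])
cv2.imwrite("pics/scene.png",a[0]);cv2.imwrite("pics/top.png",b[0])
E
```

```text
pics
0.0 [0.22669037 0.63532331 0.24914651] [-5.35681263e-01 -3.09532887e+00  2.64916542e-03] 0.08548891184044581
```

View pics/scene.png

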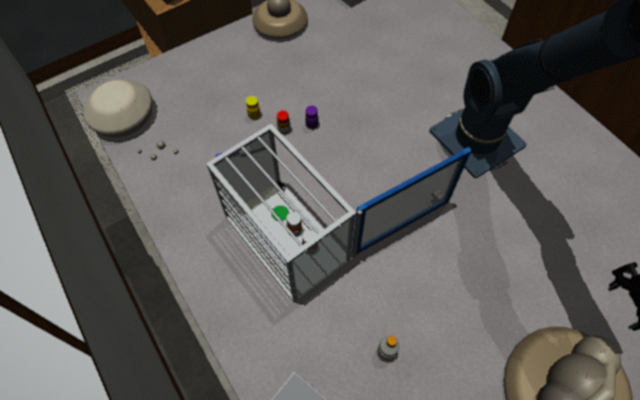

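View pics/top.png

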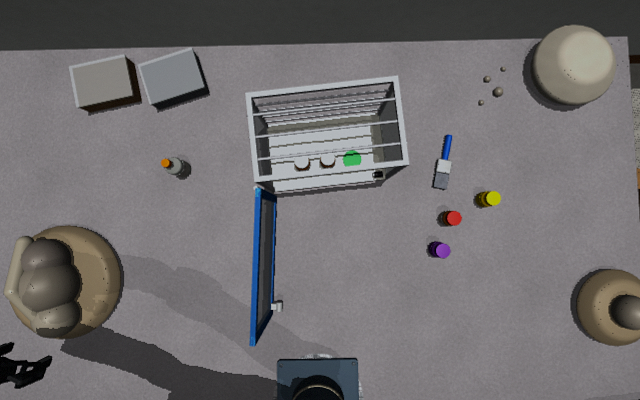

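The top picture shows the cabinet at the centre (roof about columns 247–408, rows 77–190), with green at (352,158) and white caps at (302,164) and (328,160). The red cap is at (453,218), between yellow (489,198) and purple (440,250). The blue door runs from (262,188) to (255,343), roughly square open.

```bash
cat > m.py <<'E'
from h import *
c=np.load("c.npz")
for n in "st":
    im,P=c[n+"i"],c[n+"p"]; hsv=cv2.cvtColor(im,cv2.COLOR_BGR2HSV).astype(int); H,S,V=hsv[...,0],hsv[...,1],hsv[...,2]
    Z=P[...,2]
    def rep(nm,m,zl,zh):
        m=m&(Z>zl)&(Z<zh)&(P[...,0]>0.1)&(P[...,0]<1.2)&(abs(P[...,1])<0.7)
        q=P[m]; 
        if len(q)<4: print(n,nm,len(q));return None
        lo,hi=np.percentile(q,[3,97],axis=0); print(n,nm,len(q),"mid",((lo+hi)/2).round(4),"med",np.median(q,0).round(4),"ext",(hi-lo).round(3)); return q
    rep("red",((H<8)|(H>172))&(S>180)&(V>80),.065,.09)
    rep("yel",(abs(H-28)<6)&(S>180)&(V>80),.065,.09)
    rep("pur",(abs(H-138)<14)&(S>120)&(V>50),.065,.09)
    rep("green",(abs(H-62)<12)&(S>150),.0,.03)
    rep("orange",(abs(H-14)<6)&(S>180)&(V>80),.1,.14)
    q=rep("roof",(S<60),.275,.295)
    if q is not None: print(cv2.minAreaRect((q[:,:2]*1000).astype(np.float32)))
    q=rep("doortop",(abs(H-110)<12)&(S>150),.265,.29)
    if q is not None: 
        r=cv2.minAreaRect((q[:,:2]*1000).astype(np.float32)); print(r, cv2.boxPoints(r).round(0).tolist())
    m=(S<70)&(V>120)&(Z>.07)&(Z<.1)&(P[...,0]>.4)
    k,L,st,ce=cv2.connectedComponentsWithStats(m.astype(np.uint8))
    for i in range(1,k):
        if 8<st[i,4]<400: print(n,"white",ce[i].round(),st[i,4],P[L==i].mean(0).round(4),np.ptp(P[L==i],0).round(3))
E
python3 m.py
```

```text
s red 84 mid [ 0.5125 -0.3789  0.0733] med [ 0.512  -0.3776  0.0742] ext [0.031 0.032 0.012]
s yel 79 mid [ 0.5656 -0.4877  0.0745] med [ 0.5641 -0.4858  0.0737] ext [0.03  0.032 0.008]
s pur 91 mid [ 0.4248 -0.3448  0.074 ] med [ 0.4243 -0.3443  0.0738] ext [0.031 0.032 0.011]
s green 121 mid [ 0.6817 -0.1118  0.0133] med [ 0.6833 -0.1122  0.0134] ext [0.029 0.041 0.009]
s orange 55 mid [0.6717 0.3874 0.1286] med [0.6714 0.3874 0.1301] ext [0.017 0.018 0.011]
s roof 3326 mid [ 0.7101 -0.0332  0.2828] med [ 0.7111 -0.0106  0.2841] ext [0.217 0.342 0.012]
((495.62786865234375, 205.2611083984375), (362.1252136230469, 1039.899169921875), 42.0080451965332)
s doortop 710 mid [0.4148 0.1265 0.2761] med [0.4193 0.1263 0.2794] ext [0.318 0.021 0.016]
((416.6172180175781, 124.72982025146484), (14.72608757019043, 338.4829406738281), 87.13496398925781) [[247.0, 126.0], [585.0, 109.0], [586.0, 124.0], [248.0, 141.0]]
s white [109.  81.] 10 [ 0.9267 -0.8173  0.096 ] [0.017 0.015 0.006]
s white [293. 218.] 143 [ 0.6813 -0.0391  0.0877] [0.037 0.038 0.014]
s white [308. 235.] 114 [0.6753 0.0276 0.0
[... 518 characters left out ...]
3 0.3824 0.1298] ext [0.018 0.021 0.007]
t roof 4219 mid [ 0.7096 -0.038   0.2826] med [ 0.7124 -0.038   0.2844] ext [0.212 0.337 0.01 ]
((553.5479736328125, 245.9290771484375), (317.0123291015625, 1040.1217041015625), 28.944032669067383)
t doortop 988 mid [0.4124 0.1219 0.2753] med [0.4093 0.1211 0.28  ] ext [0.32  0.022 0.015]
((293.05474853515625, 320.14251708984375), (283.9432373046875, 663.1402587890625), 31.409982681274414) [[-1.0, 529.0], [345.0, -37.0], [587.0, 111.0], [241.0, 677.0]]
t white [327. 158.] 139 [ 0.6781 -0.0421  0.0876] [0.031 0.036 0.008]
t white [301. 161.] 144 [0.6714 0.0299 0.0876] [0.031 0.038 0.01 ]
t white [176. 164.] 79 [0.67   0.3713 0.0904] [0.037 0.025 0.018]
```

```bash
python3 -m jog --help 2>&1 | head -40; cat > f.py <<'E'
from h import *
c=np.load("c.npz")
for n in "st":
    P=c[n+"p"];im=c[n+"i"]; S=cv2.cvtColor(im,cv2.COLOR_BGR2HSV)[...,1]
    m=(P[...,2]>.276)&(P[...,2]<.295)&(P[...,0]>.55)&(P[...,0]<.87)&(P[...,1]>-.26)&(P[...,1]<.2)&(S<70)
    q=P[m][:,:2]*1000
    r=cv2.minAreaRect(q.astype(np.float32)); print(n,r,cv2.boxPoints(r).round(0).tolist())
    # front & side edges via rotated percentiles
    best=None
    for a in np.radians(np.arange(-2,12,.25)):
        x=q@[np.cos(a),np.sin(a)]; h=np.histogram(x,bins=np.arange(x.min(),x.max(),4))[0]; sc=(h**2).sum()
        if best is None or sc>best[0]: best=(sc,a)
    a=best[1]; x=q@[np.cos(a),np.sin(a)]; y=q@[-np.sin(a),np.cos(a)]
    l=np.percentile(x,[.5,99.5]);k=np.percentile(y,[.5,99.5]);print(np.degrees(a),l,k, np.array([[np.cos(a),-np.sin(a)],[np.sin(a),np.cos(a)]])@[l.mean(),k.mean()])
E
python3 f.py
```

```text
invalid input: not JSON, or not a number
s ((690.8175048828125, -38.3790283203125), (246.444580078125, 348.4390869140625), 5.34434700012207) [[552.0, 124.0], [584.0, -223.0], [830.0, -200.0], [797.0, 147.0]]
5.0 [606.43327014 807.92976599] [-270.14380857   71.70220671] [713.13814149 -37.20830536]
t ((705.7702026367188, -37.66188049316406), (212.52157592773438, 346.24493408203125), 5.4495439529418945) [[584.0, 125.0], [616.0, -220.0], [828.0, -200.0], [795.0, 145.0]]
5.25 [604.47838328 804.4884073 ] [-272.99363871   66.39827114] [710.9799417  -38.40297153]
```

The roof fit puts the cabinet centre at about (0.712, -0.038) with yaw 5.3°. That predicts the middle place at (0.680, -0.041), which matches the measured jar, and the pad at about (0.687, -0.113). The rows have no tilt, so I'll clear the door upward first, then see how the arm behaves at the edge of its reach.

```bash
python3 -m jog '[{"dp":[0,0,-40],"roll":0},{"dp":[0,0,-40],"roll":0},{"dp":[0,0,-40],"roll":0},{"dp":[0,0,-40],"roll":0},{"dp":[0,0,-40],"roll":0}]'; python3 -m jog '[{"dp":[-36,-19,0],"roll":0},{"dp":[-36,-19,0],"roll":0},{"dp":[-36,-19,0],"roll":0},{"dp":[-36,-19,0],"roll":0},{"dp":[-36,-19,0],"roll":0},{"dp":[-36,-19,0],"roll":0},{"dp":[-36,-19,0],"roll":0},{"dp":[-36,-19,0],"roll":0},{"dp":[-36,-19,0],"roll":0},{"dp":[-36,-19,0],"roll":0},{"dp":[-36,-19,0],"roll":0},{"dp":[-36,-19,0],"roll":0}]'; python3 -c "
from station import state
print(state()['joints'])"
```

```text
clock: 0.52
eef_pos: [0.2267, 0.6352, 0.4518]
ee_rot: [-0.536, -3.095, 0.001]
wrist_force: [-0.4, 1.1, -0.2]
gripper_width: 0.0852
gripper_force: 0.0
clock: 1.52
eef_pos: [0.558, 0.2741, 0.4498]
ee_rot: [-0.536, -3.095, 0.0]
wrist_force: [0.8, 1.6, -0.1]
gripper_width: 0.0855
gripper_force: 0.0
[-0.62353871  0.40422273  0.15593558  1.21285265 -0.06120822  1.52954905
  0.75073005]
```

```bash
python3 -m jog '[{"dp":[-37,-19,0],"roll":0},{"dp":[-37,-19,0],"roll":0},{"dp":[-37,-19,0],"roll":0},{"dp":[-37,-19,0],"roll":0},{"dp":[-37,-19,0],"roll":0},{"dp":[0,0,0],"roll":-0.104},{"dp":[0,0,0],"roll":-0.104},{"dp":[0,0,0],"roll":-0.104},{"dp":[0,0,0],"roll":-0.104},{"dp":[0,0,0],"roll":-0.104}]'; python3 -m jog '[{"dp":[-40,0,0],"roll":0},{"dp":[-40,0,0],"roll":0},{"dp":[-40,0,0],"roll":0},{"dp":[-40,0,0],"roll":0},{"dp":[-40,0,0],"roll":0},{"dp":[-40,0,0],"roll":0}]'; python3 -c "
from station import state
print(state()['joints'])"
```

```text
clock: 2.35
eef_pos: [0.6994, 0.124, 0.4493]
ee_rot: [0.286, -3.127, 0.0]
wrist_force: [0.1, -0.0, 0.6]
gripper_width: 0.0853
gripper_force: 0.0
clock: 2.85
eef_pos: [0.8274, 0.139, 0.4294]
ee_rot: [-0.241, 3.12, 0.027]
wrist_force: [-0.2, -1.4, 0.2]
gripper_width: 0.0855
gripper_force: 0.0
[-0.26733015  0.9774991   0.65338736  0.20786923 -0.60362548  1.98113845
  1.58836785]
```

```bash
cat > s.py <<'E'
from h import *
s=state(); M=R.from_rotvec(s["ee_rot"]).as_matrix(); z=M[:,2]
print("t",s["clock"],"p",np.round(s["eef_pos"],4),"j",np.round(s["joints"],2),"\ntilt",np.degrees(np.arccos(-z[2])).round(1),"az",np.degrees(np.arctan2(z[1],z[0])).round(1),"\nM",M.round(3).tolist())
E
python3 -m jog '[{"dp":[40,0,0],"roll":0},{"dp":[40,0,0],"roll":0},{"dp":[40,0,0],"roll":0},{"dp":[40,0,0],"roll":0},{"dp":[0,0,-40],"roll":0},{"dp":[0,0,-40],"roll":0},{"dp":[0,0,-40],"roll":0},{"dp":[0,0,-40],"roll":0}]' | head -3; python3 s.py;  python3 -m jog '[{"dp":[0,0,-40],"roll":0},{"dp":[0,0,-40],"roll":0},{"dp":[0,0,-40],"roll":0},{"dp":[0,0,-40],"roll":0},{"dp":[0,0,-40],"roll":0},{"dp":[0,0,-40],"roll":0}]' | head -3; python3 s.py
```

```text
clock: 3.52
eef_pos: [0.7139, 0.1246, 0.5425]
ee_rot: [-0.246, 3.122, 0.016]
t 3.5167 p [0.7139 0.1246 0.5425] j [-0.33  0.68  0.38  0.52 -0.27  1.96  1.59] 
tilt 0.8 az 49.6 
M [[-0.988, -0.156, 0.009], [-0.156, 0.988, 0.011], [-0.011, 0.009, -1.0]]
clock: 4.02
eef_pos: [0.6314, 0.1088, 0.67]
ee_rot: [-0.237, 2.977, 0.04]
t 4.0167 p [0.6314 0.1088 0.67  ] j [-0.33  0.46  0.25  0.54 -0.15  1.99  1.55] 
tilt 9.0 az 14.3 
M [[-0.976, -0.159, 0.151], [-0.155, 0.987, 0.039], [-0.156, 0.014, -0.988]]
```

```bash
python3 -m jog '[{"dp":[-10,0,-40],"roll":0},{"dp":[-10,0,-40],"roll":0},{"dp":[-10,0,-40],"roll":0},{"dp":[-10,0,-40],"roll":0},{"dp":[-10,0,-40],"roll":0},{"dp":[-10,0,-40],"roll":0}]' | head -3; python3 s.py;  python3 -m jog '[{"dp":[-20,0,-35],"roll":0},{"dp":[-20,0,-35],"roll":0},{"dp":[-20,0,-35],"roll":0},{"dp":[-20,0,-35],"roll":0},{"dp":[-20,0,-35],"roll":0},{"dp":[-20,0,-35],"roll":0}]' | head -3; python3 s.py
```

```text
clock: 4.52
eef_pos: [0.5771, 0.097, 0.769]
ee_rot: [-0.222, 2.8, 0.062]
t 4.5167 p [0.5771 0.097  0.769 ] j [-0.38  0.33  0.32  0.5  -0.16  1.99  1.55] 
tilt 19.2 az 12.1 
M [[-0.933, -0.16, 0.321], [-0.146, 0.987, 0.069], [-0.328, 0.017, -0.944]]
clock: 5.02
eef_pos: [0.5558, 0.0903, 0.8492]
ee_rot: [-0.206, 2.621, 0.082]
t 5.0167 p [0.5558 0.0903 0.8492] j [-0.4   0.29  0.4   0.36 -0.2   1.99  1.55] 
tilt 29.5 az 11.3 
M [[-0.861, -0.161, 0.483], [-0.131, 0.987, 0.097], [-0.492, 0.02, -0.87]]
```

```bash
python3 -m jog '[{"dp":[-22,0,-34],"roll":0},{"dp":[-22,0,-34],"roll":0},{"dp":[-22,0,-34],"roll":0},{"dp":[-22,0,-34],"roll":0},{"dp":[-22,0,-34],"roll":0},{"dp":[-22,0,-34],"roll":0},{"dp":[-22,0,-34],"roll":0}]' | head -3; python3 s.py
```

```text
clock: 5.6
eef_pos: [0.5025, 0.0774, 0.9408]
ee_rot: [-0.188, 2.418, 0.102]
t 5.6 p [0.5025 0.0774 0.9408] j [-0.44  0.22  0.54  0.23 -0.29  1.99  1.55] 
tilt 41.2 az 10.9 
M [[-0.745, -0.163, 0.647], [-0.108, 0.986, 0.124], [-0.658, 0.023, -0.753]]
```

```bash
cat > d.py <<'E'
import sys
from h import *
s=state(); M=R.from_rotvec(s["ee_rot"]).as_matrix()
t=np.array(list(map(float,sys.argv[1:4])))
d=M.T@(t-s["eef_pos"])*1000; n=int(np.ceil(np.linalg.norm(d)/40)); print("tool delta mm",d.round(1),"rows",n,"per row",(d/n).round(1),"force",np.round(s["wrist_force"],1))
E
python3 d.py .41 -.40 .28
```

```text
tool delta mm [ 555.4 -470.7  378.2] rows 21 per row [ 26.4 -22.4  18. ] force [0.9 0.3 0. ]
```

```bash
python3 -m jog '[{"dp":[26,-22,18],"roll":0},{"dp":[26,-22,18],"roll":0},{"dp":[26,-22,18],"roll":0},{"dp":[26,-22,18],"roll":0},{"dp":[26,-22,18],"roll":0},{"dp":[26,-22,18],"roll":0},{"dp":[26,-22,18],"roll":0},{"dp":[26,-22,18],"roll":0},{"dp":[26,-22,18],"roll":0},{"dp":[26,-22,18],"roll":0},{"dp":[26,-22,18],"roll":0},{"dp":[26,-22,18],"roll":0}]' | head -3;python3 s.py; python3 d.py .41 -.40 .28
```

```text
clock: 6.6
eef_pos: [0.4534, -0.161, 0.6044]
ee_rot: [-0.172, 2.413, 0.109]
t 6.6 p [ 0.4534 -0.161   0.6044] j [-0.58 -0.33  0.73  1.7  -0.04  1.01  1.92] 
tilt 41.6 az 10.9 
M [[-0.743, -0.153, 0.651], [-0.094, 0.988, 0.125], [-0.663, 0.032, -0.748]]
tool delta mm [ 269.6 -239.7  184.6] rows 11 per row [ 24.5 -21.8  16.8] force [0.5 0.3 0.2]
```

```bash
python3 -m jog '[{"dp":[24,-22,17],"roll":0},{"dp":[24,-22,17],"roll":0},{"dp":[24,-22,17],"roll":0},{"dp":[24,-22,17],"roll":0},{"dp":[24,-22,17],"roll":0},{"dp":[24,-22,17],"roll":0},{"dp":[24,-22,17],"roll":0},{"dp":[24,-22,17],"roll":0},{"dp":[24,-22,17],"roll":0},{"dp":[24,-22,17],"roll":0},{"dp":[24,-22,17],"roll":0}]' | head -3;python3 s.py; cat > w.py <<'E'
import sys
from h import *
im,d,P=cloud("wrist"); cv2.imwrite("pics/%s.png"%sys.argv[1],im)
hsv=cv2.cvtColor(im,cv2.COLOR_BGR2HSV).astype(int); H,S,V=hsv[...,0],hsv[...,1],hsv[...,2]
m=((H<8)|(H>172))&(S>150)&(V>60)&(P[...,2]>.03)
q=P[m]; print("red n",len(q))
q=q[q[:,2]>np.percentile(q[:,2],95)-.004]; c,r=cv2.minEnclosingCircle((q[:,:2]*1000).astype(np.float32)); print("cap top circle",c,r,"z",np.median(q[:,2]))
E
python3 w.py w1
```

```text
clock: 7.52
eef_pos: [0.3755, -0.3255, 0.3459]
ee_rot: [-0.14, 2.432, 0.013]
t 7.5167 p [ 0.3755 -0.3255  0.3459] j [-0.85 -0.34  1.57  2.15 -0.37  0.54  2.77] 
tilt 40.4 az 4.1 
M [[-0.756, -0.104, 0.647], [-0.097, 0.994, 0.046], [-0.648, -0.028, -0.761]]
red n 1010
cap top circle (508.6285705566406, -382.5473327636719) 20.183378219604492 z 0.07428190334296542
```

View pics/w1.png

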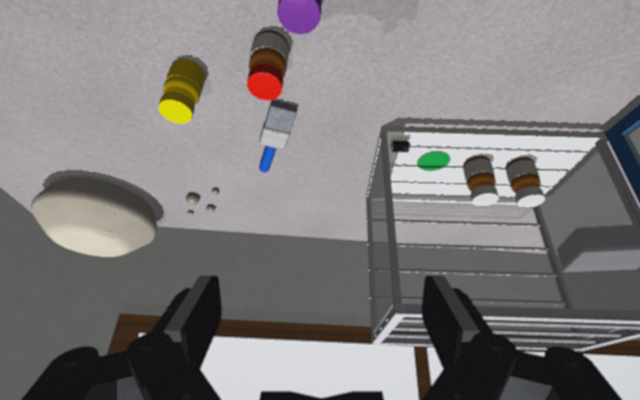

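The wrist view shows the red cap at (265,85), giving (0.509, -0.3825), which agrees with the earlier fix. Purple is at (300,12), the brush at (278,130) and green at (434,160). Joints 2, 3 and 7 are near their limits, so I'm moving outward.

```bash
python3 d.py .50 -.383 .24
```

```text
tool delta mm [-23.2 -68.2 158.1] rows 5 per row [ -4.6 -13.6  31.6] force [-1.4  2.6 -3.9]
```

```bash
python3 -m jog '[{"dp":[-10,0,30],"roll":0},{"dp":[-10,0,30],"roll":0},{"dp":[-5,-10,30],"roll":0},{"dp":[0,-15,30],"roll":0},{"dp":[0,-20,30],"roll":0}]' | head -3;python3 s.py; python3 d.py .51 -.3825 .22
```

```text
clock: 7.98
eef_pos: [0.444, -0.2902, 0.327]
ee_rot: [-0.109, 2.445, -0.071]
t 7.9833 p [ 0.444  -0.2902  0.327 ] j [-1.09 -0.34  1.57  2.21 -0.01  0.31  2.25] 
tilt 39.9 az -2.0 
M [[-0.765, -0.06, 0.641], [-0.097, 0.995, -0.023], [-0.636, -0.08, -0.768]]
tool delta mm [ 26.5 -87.3 126.6] rows 4 per row [  6.6 -21.8  31.6] force [-0.3 -0.4 -0.5]
```

```bash
python3 d.py .65 -.36 .42; python3 -m jog '[{"dp":[-20,0,0],"roll":0},{"dp":[-40,0,0],"roll":0},{"dp":[-40,-8,5],"roll":0},{"dp":[-40,-8,5],"roll":0},{"dp":[-40,-8,5],"roll":0},{"dp":[-30,-10,10],"roll":0}]' | head -3;python3 s.py; python3 d.py .65 -.36 .42
```

```text
tool delta mm [-210.   -89.3   62.2] rows 6 per row [-35.  -14.9  10.4] force [-0.3 -0.4 -0.5]
clock: 8.48
eef_pos: [0.5849, -0.2741, 0.4707]
ee_rot: [-0.096, 2.427, -0.106]
t 8.4833 p [ 0.5849 -0.2741  0.4707] j [-1.41 -0.34  1.57  1.79  0.34  0.65  1.73] 
tilt 41.0 az -4.5 
M [[-0.756, -0.04, 0.654], [-0.098, 0.994, -0.051], [-0.648, -0.102, -0.755]]
tool delta mm [ -8.  -82.8  85.2] rows 3 per row [ -2.7 -27.6  28.4] force [0.2 0.5 0.3]
```

```bash
python3 -m jog '[{"dp":[-25,-20,25],"roll":0},{"dp":[-25,-20,25],"roll":0},{"dp":[-25,-20,25],"roll":0},{"dp":[-25,-20,25],"roll":0},{"dp":[-25,-20,25],"roll":0}]' | head -3;python3 s.py; python3 d.py .65 -.36 .42
```

```text
clock: 8.9
eef_pos: [0.6238, -0.2821, 0.5223]
ee_rot: [-0.062, 2.369, -0.196]
t 8.9 p [ 0.6238 -0.2821  0.5223] j [-1.5  -0.34  1.57  1.69  0.5   0.69  1.58] 
tilt 44.7 az -10.1 
M [[-0.721, 0.012, 0.693], [-0.102, 0.987, -0.123], [-0.686, -0.16, -0.71]]
tool delta mm [ 59.2 -60.3 100.4] rows 4 per row [ 14.8 -15.1  25.1] force [ 0.4  0.4 -0.5]
```

```bash
cat > k.py <<'E'
import numpy as np
from scipy.spatial.transform import Rotation as R
from scipy.optimize import least_squares
D=[([-1.312,.576,.025,1.437,-.015,1.129,-.057],[.2267,.6353,.2491],[-.5357,-3.0953,.0026]),
([-.62354,.40422,.15594,1.21285,-.06121,1.52955,.75073],[.558,.2741,.4498],[-.536,-3.095,0]),
([-.26733,.9775,.65339,.20787,-.60363,1.98114,1.58837],[.8274,.139,.4294],[-.241,3.12,.027]),
([-.33,.68,.38,.52,-.27,1.96,1.59],[.7139,.1246,.5425],[-.246,3.122,.016]),
([-.33,.46,.25,.54,-.15,1.99,1.55],[.6314,.1088,.67],[-.237,2.977,.04]),
([-.38,.33,.32,.5,-.16,1.99,1.55],[.5771,.097,.769],[-.222,2.8,.062]),
([-.4,.29,.4,.36,-.2,1.99,1.55],[.5558,.0903,.8492],[-.206,2.621,.082]),
([-.44,.22,.54,.23,-.29,1.99,1.55],[.5025,.0774,.9408],[-.188,2.418,.102]),
([-.58,-.33,.73,1.7,-.04,1.01,1.92],[.4534,-.161,.6044],[-.172,2.413,.109]),
([-.85,-.34,1.57,2.15,-.37,.54,2.77],[.3755,-.3255,.3459],[-.14,2.432,.013]),
([-1.09,-.34,1.57,2.21,-.01,.31,2.25],[.444,-.2902,.327],[-.109,2.445,-.071]),
([-1.41,-.34,1.57,1.79,.34,.65,1.73],[.5849,-.2741,.4707],[-.096,2.427,-.106]),
([-1.5,-.34,1.57,1.69,.5,.69,1.58],[.6238,-.2821,.5223],[-.062,2.369,-.196])]
Q=np.array([d[0] for d in D]);X=np.array([d[1] for d in D]);W=R.from_rotvec([d[2] for d in D])
AX="zyzyzyz"
def fk(q,p,sg):
    q=np.atleast_2d(q); r=R.from_euler("z",np.full(len(q),p[0])); x=np.zeros((len(q),3)); off=p[1:1+24].reshape(8,3)
    x=x+r.apply(off[0])
    for i in range(7):
        r=r*R.from_euler(AX[i],sg[i]*q[:,i]); x=x+r.apply(off[i+1])
    return x,r*R.from_euler("z",p[25])
P0=np.zeros(26);P0[3]=.25;P0[9]=0;P0[2+1]=.25
o=np.zeros((8,3));o[0,2]=.25;o[2,2]=.5;o[4,2]=.4;o[6,2]=.1;o[7,2]=.2;P0[1:25]=o.ravel()
LO=np.array([-2.76,-.34,-1.52,.19,-1.09,.17,-2.82]);HI=np.array([2.76,2.15,1.57,2.46,4.23,1.99,2.82])
if __name__=="__main__":
    import itertools
    best=[]
    for s in itertools.product([1,-1],repeat=4):
        for y in (0,np.pi/2,np.pi,-np.pi/2):
            sg=np.array([s[0],1,s[1],1,s[2],1,s[3]]); p0=P0.copy();p0[25]=y
            f=lambda p:np.r_[((fk(Q,p,sg)[0]-X)*5).ravel(),((fk(Q,p,sg)[1].inv()*W).as_rotvec()).ravel(),(p-p0)[1:25]*.02]
            z=least_squares(f,p0,max_nfev=30); best.append((z.cost,sg,z.x))
    best.sort(key=lambda b:b[0]); 
    for b in best[:3]: print(b[0],b[1])
    c,sg,p=best[0]; print(p[0],p[25]);print(p[1:25].reshape(8,3).round(4))
    x,r=fk(Q,p,sg); print((np.linalg.norm(x-X,axis=1)*1000).round(1),np.degrees((r.inv()*W).magnitude()).round(1))
    np.savez("kin.npz",p=p,sg=sg)
E
time python3 k.py
```

```text
0.0009876444176696328 [-1  1 -1  1 -1  1 -1]
0.0009876444176703052 [-1  1 -1  1 -1  1 -1]
0.0009876444176715737 [-1  1 -1  1 -1  1 -1]
-0.0006224036895510753 1.5696543855047818
[[ 7.800e-03  1.000e-03  2.589e-01]
 [-5.500e-03 -5.200e-03  8.900e-03]
 [ 8.600e-03 -5.200e-03  5.455e-01]
 [-8.000e-03 -1.870e-02  4.550e-02]
 [ 6.900e-03 -1.870e-02  3.968e-01]
 [-9.700e-03  1.500e-03 -3.200e-03]
 [ 5.000e-04  1.500e-03  1.249e-01]
 [ 3.200e-03  4.300e-03  2.249e-01]]
[1.4 0.4 1.4 2.9 3.7 2.1 1.  1.9 2.1 1.9 1.7 2.6 2.5] [0.1 0.1 0.  0.4 0.5 0.4 0.3 0.3 0.3 0.3 0.5 0.5 0.5]
real	0m34.172s
user	0m34.507s
sys	0m0.161s
```

```bash
cat > ik.py <<'E'
from k import *
K=np.load("kin.npz");p=K["p"];sg=K["sg"]
F=lambda q:fk(q,p,sg)
def ori(t,a,flip):
    z=np.array([np.sin(t)*np.cos(a),np.sin(t)*np.sin(a),-np.cos(t)]); y=np.array([-np.sin(a),np.cos(a),0])*(1-2*flip); return R.from_matrix(np.c_[np.cross(y,z),y,z])
G=np.array([.5095,-.3825,.067]);L=np.array([.687,-.113,.080])
def solve(pos,o,q0):
    def f(q):
        x,r=F(q); return np.r_[((x[0]-pos)*5),(r[0].inv()*o).as_rotvec(),(q-q0)*1e-3]
    s=least_squares(f,np.clip(q0,LO+.02,HI-.02),bounds=(LO+.01,HI-.01),max_nfev=40); x,r=F(s.x)
    return s.x,np.linalg.norm(x[0]-pos),(r[0].inv()*o).magnitude()
if __name__=="__main__":
    rng=np.random.default_rng(0)
    for t in (38,42,47):
      for a in (-20,-8,5,18):
        for fl in (0,1):
            o=ori(np.radians(t),np.radians(a),fl); res=[]
            for k in range(6):
                q,e,w=solve(G,o,rng.uniform(LO,HI))
                if e<.003 and w<.02:
                    q2,e2,w2=solve(L,o,q)
                    if e2<.003 and w2<.02: res.append((abs(q2-q).max(),q,q2))
            if res:
                res.sort(key=lambda r:r[0])
                for r in res[:2]: print(t,a,fl,r[0].round(2),r[1].round(2),r[2].round(2),"margin",np.minimum(np.r_[r[1],r[2]]-np.r_[LO,LO],np.r_[HI,HI]-np.r_[r[1],r[2]]).min().round(2))
E
timeout 500 python3 ik.py
```

```text
38 -20 0 0.72 [ 1.48  1.12 -1.43  2.23  1.98  0.94  0.2 ] [ 0.76  1.11 -1.42  2.1   1.92  1.31 -0.24] margin 0.09
38 -20 0 0.76 [ 1.03  0.7  -0.53  2.25  2.86  0.38 -0.9 ] [ 0.29  0.69 -0.45  2.12  2.1   0.56 -0.76] margin 0.21
38 -20 1 0.72 [0.05 1.39 1.48 2.29 4.19 1.66 0.44] [-0.67  1.3   1.41  2.17  4.17  1.08 -0.19] margin 0.04
38 -20 1 0.84 [ 0.93  0.68 -0.35  2.26  3.16  0.4   1.93] [ 0.12  0.67 -0.19  2.14  2.32  0.44  2.11] margin 0.2
38 -8 0 0.68 [ 1.38  0.84 -0.96  2.18  2.24  0.33  0.07] [ 0.71  0.86 -1.01  2.12  2.03  0.76 -0.27] margin 0.16
38 -8 0 0.77 [ 0.58  0.71  0.27  2.22  4.15  0.63 -2.05] [-0.19  0.71  0.38  2.15  3.6   0.4  -2.18] margin 0.08
38 -8 1 0.73 [0.5  0.75 0.42 2.23 4.2  0.75 1.04] [-0.23  0.74  0.46  2.17  3.68  0.46  0.87] margin 0.03
38 -8 1 0.8 [ 1.17  0.73 -0.59  2.19  3.21  0.23  2.17] [ 0.37  0.69 -0.42  2.15  2.45  0.43  2.3 ] margin 0.06
38 5 0 0.87 [ 1.52  0.95 -1.11  2.1   1.58  0.29  1.  ] [ 0.89  0.97 -1.21  2.1   1.96  0.72  0.14] margin 0.12
38 5 0 0.91 [ 1.48  0.9  -1.02  2.1   1.6   0.2   0.97] [ 0.85  0.91 -1.11  2.1   2.    0.64  0.
[... 2896 characters left out ...]
  0.85 -0.07] margin 0.08
47 5 0 0.84 [ 1.43  0.87 -0.84  2.16  3.61  0.18 -1.  ] [ 0.6   0.77 -0.62  2.22  2.89  0.57 -0.91] margin 0.01
47 5 1 0.87 [ 1.16  0.78 -0.37  2.17  4.22  0.48  1.48] [ 0.32  0.73 -0.17  2.24  3.35  0.62  1.67] margin 0.01
47 18 0 1.81 [ 1.62  1.06 -1.12  2.04  0.72  0.18  2.17] [ 1.06  1.13 -1.33  2.13  2.15  0.62  0.35] margin 0.01
47 18 0 1.82 [ 1.62  1.06 -1.12  2.04  0.72  0.18  2.17] [ 1.06  1.13 -1.33  2.13  2.15  0.62  0.35] margin 0.01
47 18 1 1.46 [ 1.68  1.15 -1.23  2.02  1.01  0.29 -1.21] [ 1.1   1.21 -1.42  2.13  2.09  0.7  -2.67] margin 0.1
47 18 1 1.54 [ 1.66  1.11 -1.18  2.02  0.9   0.25 -1.12] [ 1.11  1.22 -1.43  2.13  2.08  0.71 -2.66] margin 0.08
```

```bash
cat > sim.py <<'E'
from ik import *
from scipy.optimize import lsq_linear
VM=np.array([2.22,2.22,3.01,3.01,3.14,3.14,3.14])*.7/12
def pose(q): x,r=F(q); return x[0],r[0]
def jac(q,h=1e-5):
    qq=np.vstack([q,q+h*np.eye(7)]); x,r=F(qq); return np.vstack([((x[1:]-x[0])/h).T,((r[1:]*r[0].inv()).as_rotvec()/h).T])
def row(q,dp,roll,w=.3,lam=.02,it=4,mu=0.,qc=None):
    x0,r0=pose(q); xt=x0+r0.apply(np.array(dp)/1000.); rt=r0*R.from_rotvec([0,0,roll]); q0=q.copy(); q=q.copy()
    for _ in range(it):
        x,r=pose(q); e=np.r_[xt-x,w*(rt*r.inv()).as_rotvec()]; J=jac(q); J[3:]*=w
        A=[J,lam*np.eye(7)];b=[e,np.zeros(7)]
        if mu>0: A.append(mu*np.eye(7)); b.append(mu*(qc-q))
        s=lsq_linear(np.vstack(A),np.hstack(b),bounds=(np.minimum(LO-q,-1e-9),np.maximum(HI-q,1e-9)),tol=1e-8); q=q+s.x
    d=q-q0; k=max(1,(abs(d)/VM).max()); return q0+d/k
def run(q,rows,**k):
    for dp,ro in rows: q=row(q,dp,ro,**k)
    return q
H=[([((0,0,-40),0)]*5+[((-36,-19,0),0)]*12,1),([((-37,-19,0),0)]*5+[((0,0,0),-.104)]*5+[((-40,0,0),0)]*6,2),
([((40,0,0),0)]*4+[((0,0,-40),0)]*4,3),([((0,0,-40),0)]*6,4),([((-10,0,-40),0)]*6,5),([((-20,0,-35),0)]*6,6),([((-22,0,-34),0)]*7,7),([((26,-22,18),0)]*12,8),([((24,-22,17),0)]*11,9),
([((-10,0,30),0)]*2+[((-5,-10,30),0),((0,-15,30),0),((0,-20,30),0)],10),([((-20,0,0),0),((-40,0,0),0)]+[((-40,-8,5),0)]*3+[((-30,-10,10),0)],11),([((-25,-20,25),0)]*5,12)]
if __name__=="__main__":
    for w in (.1,.3,1.):
      for lam in (.002,.02,.1):
        e=[]
        for i,(rows,j) in enumerate(H): e.append(abs(run(Q[j-1],rows,w=w,lam=lam,it=3)-Q[j]).max().round(2))
        print(w,lam,e,flush=True)
    for i,(rows,j) in enumerate(H[:12]): print(run(Q[j-1],rows,w=.3,lam=.02,it=3).round(2),Q[j].round(2))
E
timeout 550 python3 sim.py
```

```text
0.1 0.002 [np.float64(0.0), np.float64(0.16), np.float64(0.02), np.float64(0.26), np.float64(0.17), np.float64(0.14), np.float64(0.25), np.float64(0.04), np.float64(0.76), np.float64(0.45), np.float64(0.43), np.float64(0.76)]
0.1 0.02 [np.float64(0.01), np.float64(0.55), np.float64(0.21), np.float64(0.3), np.float64(0.31), np.float64(0.18), np.float64(0.32), np.float64(0.06), np.float64(0.74), np.float64(0.44), np.float64(0.4), np.float64(0.76)]
0.1 0.1 [np.float64(0.2), np.float64(0.65), np.float64(0.31), np.float64(0.29), np.float64(0.31), np.float64(0.18), np.float64(0.32), np.float64(0.7), np.float64(0.62), np.float64(0.23), np.float64(0.42), np.float64(0.45)]
0.3 0.002 [np.float64(0.0), np.float64(0.09), np.float64(0.07), np.float64(0.18), np.float64(0.22), np.float64(0.37), np.float64(0.43), np.float64(0.04), np.float64(0.19), np.float64(0.33), np.float64(0.12), np.float64(0.28)]
0.3 0.02 [np.float64(0.0), np.float64(0.43), np.float64(0.07), np.float64(0.15), np.float64(0.19), np.float64(0.17), np.float64(0.13), np.float64(0.03), np.float64(0.19), np.float64(0.33), np.float64(0
[... 1280 characters left out ...]
.36  0.34  0.36  0.31 -0.22  1.99  1.55] [-0.38  0.33  0.32  0.5  -0.16  1.99  1.55]
[-0.36  0.29  0.46  0.19 -0.3   1.97  1.54] [-0.4   0.29  0.4   0.36 -0.2   1.99  1.55]
[-0.5   0.16  0.59  0.19 -0.27  1.86  1.55] [-0.44  0.22  0.54  0.23 -0.29  1.99  1.55]
[-0.61 -0.34  0.74  1.7  -0.02  1.    1.9 ] [-0.58 -0.33  0.73  1.7  -0.04  1.01  1.92]
[-0.88 -0.34  1.57  2.19 -0.18  0.38  2.58] [-0.85 -0.34  1.57  2.15 -0.37  0.54  2.77]
[-1.11 -0.34  1.57  2.23  0.32  0.26  1.93] [-1.09 -0.34  1.57  2.21 -0.01  0.31  2.25]
[-1.42 -0.34  1.57  1.83  0.46  0.58  1.62] [-1.41 -0.34  1.57  1.79  0.34  0.65  1.73]
[-1.5  -0.34  1.57  1.74  0.78  0.56  1.32] [-1.5  -0.34  1.57  1.69  0.5   0.69  1.58]
```

```bash
cat > chk.py <<'E'
from cem import *
def desc(q):
    x,r=pose(q);M=r.as_matrix();z=M[:,2]; return x.round(3),"tilt",np.degrees(np.arccos(-z[2])).round(1),"az",np.degrees(np.arctan2(z[1],z[0])).round(1),"yz",M[2,1].round(3),"j",q.round(2)
def goto(q,t,step=.03):
    for _ in range(60):
        x,r=pose(q); d=np.array(t)-x; n=np.linalg.norm(d)
        if n<.002: break
        q=frow(q,r.inv().apply(d*min(1,step/n))*1000,0)
    return q
if __name__=="__main__":
    q=np.array([-1.5,-.34,1.57,1.69,.5,.69,1.58]); th=np.load("th0.npy").reshape(NS,4); print(desc(q))
    for s in th:
        dp=s[:3]*40; dp=dp*min(1,40/np.linalg.norm(dp)); ro=np.clip(s[3],-1,1)*.12; print(dp.round(),round(ro,3))
        for _ in range(8): q=frow(q,dp,ro)
        print(desc(q))
    for t in [(.55,-.38,.3),(.5095,-.3825,.067),(.5095,-.3825,.25),(.55,-.2,.25),(.57,-.125,.09),(.687,-.113,.08)]: q=goto(q,t); print(t,desc(q))
E
python3 chk.py
```

```text
(array([ 0.624, -0.28 ,  0.523]), 'tilt', np.float64(44.7), 'az', np.float64(-9.9), 'yz', np.float64(-0.163), 'j', array([-1.5 , -0.34,  1.57,  1.69,  0.5 ,  0.69,  1.58]))
[ 10.  -9. -38.] -0.003
(array([ 0.411, -0.318,  0.66 ]), 'tilt', np.float64(44.6), 'az', np.float64(-10.0), 'yz', np.float64(-0.172), 'j', array([-0.46, -0.34,  0.83,  1.56,  0.07,  1.05,  2.07]))
[ 14.  21. -31.] 0.014
(array([ 0.294, -0.247,  0.691]), 'tilt', np.float64(44.4), 'az', np.float64(-10.2), 'yz', np.float64(-0.136), 'j', array([ 0.57, -0.34,  0.25,  1.59, -0.38,  1.25,  2.43]))
[ 5. 27. 23.] 0.115
(array([ 0.424, -0.132,  0.592]), 'tilt', np.float64(44.8), 'az', np.float64(-8.9), 'yz', np.float64(0.336), 'j', array([ 0.91, -0.34, -0.36,  1.86, -0.49,  0.9 ,  1.61]))
[-17.   3.  36.] 0.001
(array([ 0.711, -0.222,  0.483]), 'tilt', np.float64(44.8), 'az', np.float64(-8.9), 'yz', np.float64(0.339), 'j', array([ 0.78,  0.25, -0.65,  1.63,  0.22,  0.53,  0.98]))
[ 11.   1. -31.] -0.088
(array([ 0.492, -0.163,  0.599]), 'tilt', np.float64(44.8), 'az', np.float64(-9.0), 'yz', np.float64(-0.125), 'j', array(
[... 711 characters left out ...]
2.1), 'az', np.float64(-10.8), 'yz', np.float64(-0.044), 'j', array([ 1.61,  0.58, -1.23,  2.11,  1.21,  0.26,  0.98]))
(0.55, -0.2, 0.25) (array([ 0.55, -0.2 ,  0.25]), 'tilt', np.float64(42.0), 'az', np.float64(-10.8), 'yz', np.float64(-0.044), 'j', array([ 1.25,  0.44, -1.26,  2.27,  1.75,  0.42,  0.04]))
(0.57, -0.125, 0.09) (array([ 0.57 , -0.125,  0.09 ]), 'tilt', np.float64(42.0), 'az', np.float64(-10.8), 'yz', np.float64(-0.044), 'j', array([ 0.83,  0.89, -1.22,  2.45,  2.18,  1.07, -0.47]))
(0.687, -0.113, 0.08) (array([ 0.687, -0.113,  0.08 ]), 'tilt', np.float64(42.0), 'az', np.float64(-10.8), 'yz', np.float64(-0.044), 'j', array([ 0.74,  0.95, -1.14,  2.18,  2.11,  0.97, -0.28]))
```

```bash
cat > elb.py <<'E'
from cem import *
def pts(q):
    r=R.from_euler("z",p[0]); o=p[1:25].reshape(8,3); x=r.apply(o[0]); out=[]
    for i in range(7): r=r*R.from_euler(AX[i],sg[i]*q[i]); x=x+r.apply(o[i+1]); out.append(x.round(2).tolist())
    return out[2],out[5],out[6]
for q in ([.78,.25,-.65,1.63,.22,.53,.98],[.91,.18,-1.1,1.78,.64,.62,.93],[1.52,.48,-1.13,2.01,.67,.23,1.45],[1.51,1.01,-1.22,2.24,2.21,.59,.22],[.83,.89,-1.22,2.45,2.18,1.07,-.47],[.74,.95,-1.14,2.18,2.11,.97,-.28]): print("elbow,wrist,tcp",pts(np.array(q)))
E
python3 elb.py
python3 -m jog '[{"dp":[10,-9,-38],"roll":0},{"dp":[10,-9,-38],"roll":0},{"dp":[10,-9,-38],"roll":0},{"dp":[10,-9,-38],"roll":0},{"dp":[10,-9,-38],"roll":0},{"dp":[10,-9,-38],"roll":0},{"dp":[10,-9,-38],"roll":0},{"dp":[10,-9,-38],"roll":0}]' | head -1; python3 s.py
python3 -m jog '[{"dp":[14,21,-31],"roll":0.014},{"dp":[14,21,-31],"roll":0.014},{"dp":[14,21,-31],"roll":0.014},{"dp":[14,21,-31],"roll":0.014},{"dp":[14,21,-31],"roll":0.014},{"dp":[14,21,-31],"roll":0.014},{"dp":[14,21,-31],"roll":0.014},{"dp":[14,21,-31],"roll":0.014}]' | head -1; python3 s.py
```

```text
elbow,wrist,tcp ([0.1, -0.13, 0.84], [0.56, -0.2, 0.65], [0.71, -0.22, 0.49])
elbow,wrist,tcp ([0.06, -0.11, 0.85], [0.52, -0.05, 0.64], [0.66, -0.08, 0.47])
elbow,wrist,tcp ([-0.0, -0.29, 0.78], [0.4, -0.35, 0.47], [0.55, -0.38, 0.3])
elbow,wrist,tcp ([0.01, -0.51, 0.56], [0.36, -0.35, 0.24], [0.51, -0.38, 0.07])
elbow,wrist,tcp ([0.31, -0.36, 0.62], [0.43, -0.09, 0.26], [0.57, -0.12, 0.09])
elbow,wrist,tcp ([0.35, -0.35, 0.59], [0.54, -0.08, 0.25], [0.68, -0.11, 0.08])
clock: 9.57
t 9.5667 p [ 0.4109 -0.3186  0.6581] j [-0.45 -0.33  0.83  1.57  0.06  1.04  2.05] 
tilt 44.8 az -10.1 
M [[-0.721, 0.016, 0.693], [-0.097, 0.988, -0.123], [-0.687, -0.156, -0.71]]
clock: 10.23
t 10.2333 p [ 0.2946 -0.2454  0.691 ] j [ 0.58 -0.34  0.23  1.6  -0.38  1.24  2.4 ] 
tilt 44.6 az -10.5 
M [[-0.722, 0.057, 0.69], [-0.043, 0.991, -0.127], [-0.691, -0.122, -0.713]]
```

```bash

python3 -m jog '[{"dp":[5,27,23],"roll":0.115},{"dp":[5,27,23],"roll":0.115},{"dp":[5,27,23],"roll":0.115},{"dp":[5,27,23],"roll":0.115},{"dp":[5,27,23],"roll":0.115},{"dp":[5,27,23],"roll":0.115},{"dp":[5,27,23],"roll":0.115},{"dp":[5,27,23],"roll":0.115}]' | head -1
python3 -m jog '[{"dp":[-17,3,36],"roll":0},{"dp":[-17,3,36],"roll":0},{"dp":[-17,3,36],"roll":0},{"dp":[-17,3,36],"roll":0},{"dp":[-17,3,36],"roll":0},{"dp":[-17,3,36],"roll":0},{"dp":[-17,3,36],"roll":0},{"dp":[-17,3,36],"roll":0}]' | head -1; python3 s.py
python3 -m jog '[{"dp":[11,1,-31],"roll":-0.088},{"dp":[11,1,-31],"roll":-0.088},{"dp":[11,1,-31],"roll":-0.088},{"dp":[11,1,-31],"roll":-0.088},{"dp":[11,1,-31],"roll":-0.088},{"dp":[11,1,-31],"roll":-0.088},{"dp":[11,1,-31],"roll":-0.088},{"dp":[11,1,-31],"roll":-0.088}]' | head -1;python3 s.py
python3 -m jog '[{"dp":[-8,19,34],"roll":0.02},{"dp":[-8,19,34],"roll":0.02},{"dp":[-8,19,34],"roll":0.02},{"dp":[-8,19,34],"roll":0.02},{"dp":[-8,19,34],"roll":0.02},{"dp":[-8,19,34],"roll":0.02},{"dp":[-8,19,34],"roll":0.02},{"dp":[-8,19,34],"roll":0.02}]' | head -1;python3 s.py; python3 d.py .55 -.38 .30
```

```text
clock: 10.9
clock: 11.57
t 11.5667 p [ 0.6906 -0.22    0.4813] j [ 0.72  0.23 -0.56  1.65  0.15  0.55  1.1 ] 
tilt 43.3 az -9.1 
M [[-0.584, 0.449, 0.677], [0.524, 0.845, -0.109], [-0.621, 0.291, -0.728]]
clock: 12.23
t 12.2333 p [ 0.4616 -0.1631  0.6065] j [ 0.97 -0.23 -0.44  1.75 -0.43  0.92  2.34] 
tilt 43.4 az -9.1 
M [[-0.734, -0.04, 0.678], [-0.154, 0.982, -0.108], [-0.662, -0.183, -0.727]]
clock: 12.9
t 12.9 p [ 0.643  -0.0709  0.4599] j [ 0.83  0.16 -1.01  1.83  0.62  0.59  1.02] 
tilt 42.2 az -10.2 
M [[-0.747, 0.066, 0.662], [-0.018, 0.993, -0.118], [-0.665, -0.1, -0.74]]
tool delta mm [ 181.1 -297.    93.5] rows 10 per row [ 18.1 -29.7   9.4] force [-0.2 -2.3  0.6]
```

```bash

python3 -m jog '[{"dp":[18,-30,9],"roll":0},{"dp":[18,-30,9],"roll":0},{"dp":[18,-30,9],"roll":0},{"dp":[18,-30,9],"roll":0},{"dp":[18,-30,9],"roll":0},{"dp":[18,-30,9],"roll":0},{"dp":[18,-30,9],"roll":0},{"dp":[18,-30,9],"roll":0},{"dp":[18,-30,9],"roll":0},{"dp":[18,-30,9],"roll":0},{"dp":[0,0,0],"roll":0.075},{"dp":[0,0,0],"roll":0.075}]' | head -1;python3 s.py; python3 d.py .5095 -.3825 .067
cat > pl.py <<'E'
from chk import *
from station import state
q=np.array(state()["joints"]); print(desc(q))
for t in [(.5095,-.3825,.18),(.5095,-.3825,.067),(.5095,-.3825,.25),(.55,-.2,.25),(.57,-.125,.1),(.687,-.113,.08)]: q=goto(q,t,.02); print(t,desc(q))
E
python3 pl.py
```

```text
clock: 13.9
t 13.9 p [ 0.5465 -0.3856  0.3013] j [ 1.45  0.47 -1.04  1.98  0.52  0.23  1.53] 
tilt 42.0 az -10.1 
M [[-0.731, 0.181, 0.658], [0.138, 0.983, -0.118], [-0.669, 0.005, -0.743]]
tool delta mm [184.2  -4.8 149.5] rows 6 per row [30.7 -0.8 24.9] force [1.8 1.1 0.8]
(array([ 0.555, -0.388,  0.294]), 'tilt', np.float64(42.0), 'az', np.float64(-10.2), 'yz', np.float64(0.004), 'j', array([ 1.45,  0.47, -1.04,  1.98,  0.52,  0.23,  1.53]))
(0.5095, -0.3825, 0.18) (array([ 0.51 , -0.383,  0.181]), 'tilt', np.float64(41.5), 'az', np.float64(-10.4), 'yz', np.float64(0.002), 'j', array([ 1.51,  0.67, -1.11,  2.16,  1.81,  0.25,  0.37]))
(0.5095, -0.3825, 0.067) (array([ 0.509, -0.382,  0.067]), 'tilt', np.float64(41.6), 'az', np.float64(-10.4), 'yz', np.float64(0.002), 'j', array([ 1.5 ,  1.  , -1.21,  2.23,  2.18,  0.58,  0.18]))
(0.5095, -0.3825, 0.25) (array([ 0.509, -0.382,  0.25 ]), 'tilt', np.float64(41.6), 'az', np.float64(-10.6), 'yz', np.float64(0.001), 'j', array([ 1.61,  0.58, -1.23,  2.1 ,  1.16,  0.26,  0.96]))
(0.55, -0.2, 0.25) (array([ 0.55, -0.2 ,  0.25]), 'tilt', np.float64(41.6), 'az', np.float64(-10.6), 'yz', np.float64(0.001), 'j', array([ 1.24,  0.42, -1.23,  2.27,  1.73,  0.39,  0.  ]))
(0.57, -0.125, 0.1) (array([ 0.57 , -0.125,  0.1  ]), 'tilt', np.float64(41.6), 'az', np.float64(-10.5), 'yz', np.float64(0.001), 'j', array([ 0.85,  0.85, -1.22,  2.44,  2.15,  1.02, -0.51]))
(0.687, -0.113, 0.08) (array([ 0.687, -0.113,  0.08 ]), 'tilt', np.float64(41.6), 'az', np.float64(-10.5), 'yz', np.float64(0.001), 'j', array([ 0.74,  0.94, -1.13,  2.17,  2.1 ,  0.95, -0.34]))
```

```bash

python3 -m jog '[{"dp":[9,0,5.4],"roll":0},{"dp":[9,0,5.4],"roll":0},{"dp":[9,0,5.4],"roll":0},{"dp":[9,0,5.4],"roll":0},{"dp":[9,0,5.4],"roll":0},{"dp":[9,0,5.4],"roll":0},{"dp":[9,-1,5.4],"roll":0},{"dp":[9,-1,5.4],"roll":0},{"dp":[9,-1,5.4],"roll":0},{"dp":[9,-1,5.4],"roll":0},{"dp":[9,0,5.4],"roll":0},{"dp":[9,0,5.4],"roll":0}]' | head -1;python3 s.py; python3 w.py w2; python3 d.py .509 -.3825 .067
```

```text
clock: 14.9
t 14.9 p [ 0.5117 -0.3809  0.1835] j [ 1.52  0.73 -1.18  2.18  1.9   0.34  0.3 ] 
tilt 42.1 az -10.2 
M [[-0.731, 0.175, 0.66], [0.129, 0.985, -0.118], [-0.67, -0.001, -0.742]]
red n 3682
cap top circle (508.8014831542969, -382.9919738769531) 20.19573402404785 z 0.07412312451895539
tool delta mm [76.7 -1.9 84.2] rows 3 per row [25.6 -0.6 28.1] force [-1.6  0.1 -3.6]
```

View pics/w2.png

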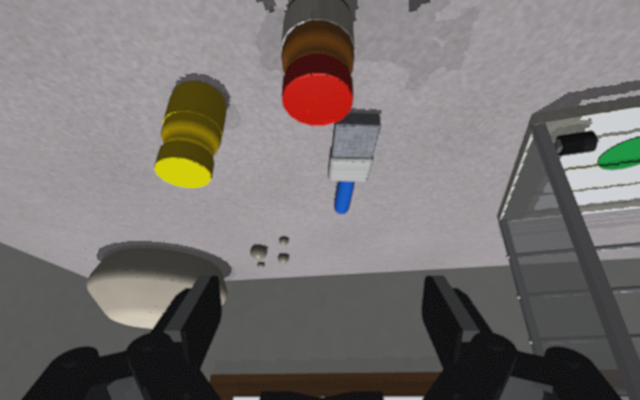

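The wrist view has the red jar centred at (318,95) between the finger lines, giving (0.5088, -0.383); the brush is beyond it. Next I descend straight down with the fingers open.

```bash

python3 -m jog '[{"dp":[9.6,0,10.5],"roll":0},{"dp":[9.6,0,10.5],"roll":0},{"dp":[9.6,0,10.5],"roll":0},{"dp":[9.6,0,10.5],"roll":0},{"dp":[9.6,-1,10.5],"roll":0},{"dp":[9.6,-1,10.5],"roll":0},{"dp":[9.6,0,10.5],"roll":0},{"dp":[9.6,0,10.5],"roll":0},{"dp":[0,0,0],"roll":0}]' ;python3 s.py;python3 d.py .509 -.3828 .067
```

```text
clock: 15.7
eef_pos: [0.5096, -0.382, 0.0668]
ee_rot: [0.212, 2.404, -0.079]
wrist_force: [-0.8, 0.0, 0.8]
gripper_width: 0.0852
gripper_force: 0.0
t 15.7 p [ 0.5096 -0.382   0.0668] j [ 1.5   1.05 -1.23  2.25  2.23  0.63  0.16] 
tilt 41.8 az -10.0 
M [[-0.733, 0.175, 0.657], [0.131, 0.985, -0.115], [-0.667, 0.002, -0.745]]
tool delta mm [ 0.2 -0.9 -0.5] rows 1 per row [ 0.2 -0.9 -0.5] force [-0.8  0.   0.8]
```

```bash

python3 -m jog '[{"dp":[0,-0.9,0],"roll":0},{"dp":[0,0,0],"roll":0},{"dp":[0,0,0],"roll":0},{"dp":[0,0,0],"roll":0},{"dp":[0,0,0],"roll":0},{"dp":[0,0,0],"roll":0},{"dp":[0,0,0],"roll":0},{"dp":[0,0,0],"roll":0}]' -1 30 ;python3 s.py
```

```text
clock: 16.37
eef_pos: [0.5109, -0.3828, 0.071]
ee_rot: [0.208, 2.398, -0.082]
wrist_force: [-1.8, -0.9, 6.3]
gripper_width: 0.0394
gripper_force: 30.1
t 16.3667 p [ 0.5109 -0.3828  0.071 ] j [ 1.51  1.05 -1.23  2.25  2.23  0.63  0.16] 
tilt 42.2 az -10.0 
M [[-0.73, 0.173, 0.661], [0.127, 0.985, -0.117], [-0.671, -0.001, -0.741]]
```

```bash

python3 -m jog '[{"dp":[-3.3,0,-3.7],"roll":0},{"dp":[-6.7,0,-7.4],"roll":0},{"dp":[-10,0,-11.1],"roll":0},{"dp":[-10,0,-11.1],"roll":0},{"dp":[-10,0,-11.1],"roll":0},{"dp":[-10,0,-11.1],"roll":0},{"dp":[-10,0,-11.1],"roll":0},{"dp":[-10,0,-11.1],"roll":0},{"dp":[-10,0,-11.1],"roll":0},{"dp":[0,0,0],"roll":0},{"dp":[0,0,0],"roll":0}]' ;python3 s.py; python3 w.py w3; python3 - <<'E'
from h import *
im,d,P=cloud("scene"); cv2.imwrite("pics/s2.png",cv2.resize(im[60:200,180:420],None,fx=3,fy=3,interpolation=cv2.INTER_CUBIC))
E
```

```text
clock: 17.28
eef_pos: [0.51, -0.3826, 0.19]
ee_rot: [0.208, 2.4, -0.084]
wrist_force: [-0.4, -0.6, -2.1]
gripper_width: 0.0392
gripper_force: 30.5
t 17.2833 p [ 0.51   -0.3826  0.19  ] j [ 1.53  0.7  -1.16  2.18  1.87  0.3   0.33] 
tilt 42.1 az -10.1 
M [[-0.731, 0.173, 0.66], [0.127, 0.985, -0.118], [-0.67, -0.003, -0.742]]
red n 5413
cap top circle (509.6263427734375, -383.8271789550781) 21.8796443939209 z 0.19298646251933488
```

View pics/s2.png

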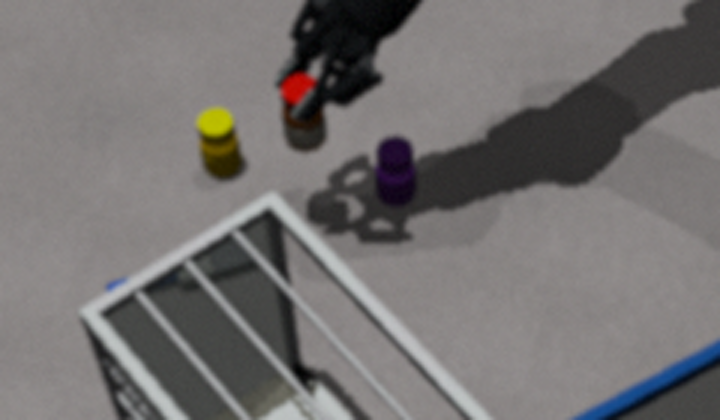

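View pics/w3.png

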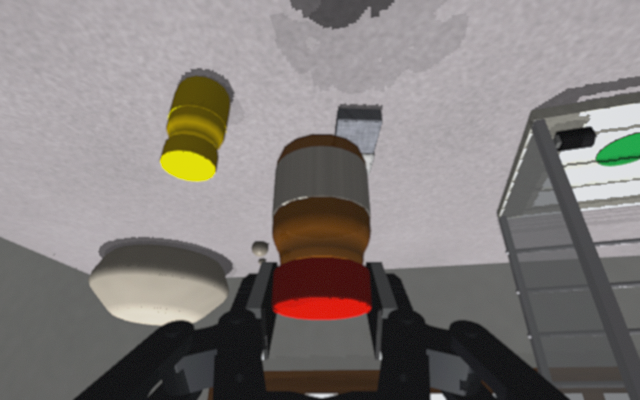

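The jar hangs by its cap from the pads, with the cap at (322,290) in the wrist view, and looks upright. The other jars and the brush are undisturbed. Next I check the cap plane, then go to the cabinet front.

```bash
python3 - <<'E'
from h import *
im,d,P=cloud("wrist");hsv=cv2.cvtColor(im,cv2.COLOR_BGR2HSV).astype(int);H,S,V=hsv[...,0],hsv[...,1],hsv[...,2]
m=((H<8)|(H>172))&(S>180)&(V>180)&(d>0);q=P[m];c=q.mean(0);n=np.linalg.svd(q-c)[2][2];print(len(q),c,n*np.sign(n[2]))
E
python3 d.py .54 -.17 .2
```

```text
1597 [ 0.50487423 -0.38242394  0.19152538] [-4.88528691e-04  1.96474451e-03  9.99997951e-01]
tool delta mm [ -2.8 214.2 -13.2] rows 6 per row [-0.5 35.7 -2.2] force [-0.   0.1 -1.5]
```

```bash

python3 -m jog '[{"dp":[0,12,-2],"roll":0},{"dp":[0,24,-2],"roll":0},{"dp":[-1,24,-2],"roll":0},{"dp":[-1,24,-2],"roll":0},{"dp":[-1,24,-2],"roll":0},{"dp":[0,24,-2],"roll":0},{"dp":[0,24,-1],"roll":0},{"dp":[0,24,0],"roll":0},{"dp":[0,24,0],"roll":0},{"dp":[0,10,0],"roll":0},{"dp":[0,0,0],"roll":0},{"dp":[0,0,0],"roll":0}]' | head -2;python3 s.py; cat > ww.py <<'E'
import sys
from h import *
im,d,P=cloud("wrist"); cv2.imwrite("pics/%s.png"%sys.argv[1],im)
hsv=cv2.cvtColor(im,cv2.COLOR_BGR2HSV).astype(int);H,S,V=hsv[...,0],hsv[...,1],hsv[...,2]
def circ(nm,m):
    k,L,st,ce=cv2.connectedComponentsWithStats(m.astype(np.uint8))
    for i in range(1,k):
        if st[i,4]>80:
            q=P[L==i]; c,r=cv2.minEnclosingCircle((q[:,:2]*1000).astype(np.float32)); print(nm,ce[i].round(),st[i,4],"c",np.round(c,1),"r",round(r,1),"z",np.median(q[:,2]).round(4))
circ("green",(abs(H-62)<12)&(S>120)&(d>0))
circ("white",(S<60)&(V>120)&(P[...,2]>.083)&(P[...,2]<.093)&(P[...,0]>.62)&(P[...,0]<.74))
circ("red",((H<8)|(H>172))&(S>180)&(V>120)&(d>0))
E
python3 ww.py w4
```

```text
clock: 18.43
eef_pos: [0.5407, -0.1698, 0.2002]
t 18.4333 p [ 0.5407 -0.1698  0.2002] j [ 1.18  0.68 -1.43  2.4   1.95  0.78 -0.23] 
tilt 42.0 az -9.8 
M [[-0.732, 0.171, 0.66], [0.128, 0.985, -0.114], [-0.669, 0.001, -0.743]]
green [403. 144.] 1340 c [ 685.9 -113.9] r 26.7 z 0.0127
white [596. 187.] 1062 c [673.4  28.9] r 20.2 z 0.0865
white [499. 199.] 888 c [680.2 -42.3] r 20.3 z 0.0865
red [321. 308.] 1783 c [ 539.2 -172.3] r 21.1 z 0.2034
```

View pics/w4.png

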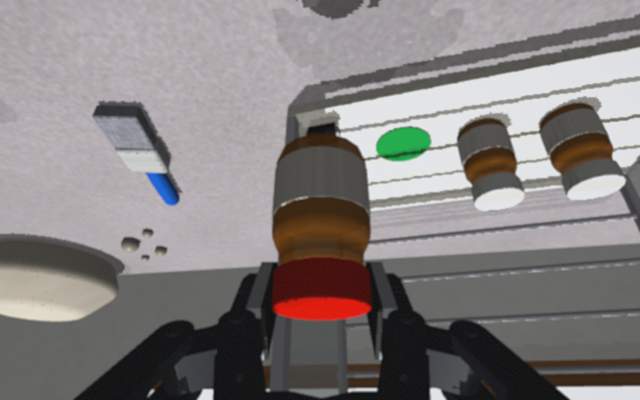

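The wrist view shows green at (403,144), giving (0.686, -0.114). The white caps are at (499,199) and (596,187), giving (0.680, -0.042) and (0.673, 0.029); the held jar is at (321,308). The row extrapolates to (0.687, -0.1135), which agrees with the pad.

```bash
cat > pl2.py <<'E'
from chk import *
from station import state
import sys
q=np.array(state()["joints"]); x0=pose(q)[0]; off=np.array(state()["eef_pos"])-x0; print(off.round(3),desc(q))
for a in sys.argv[1:]:
    t=np.array(eval(a)); q=goto(q,t-off,.02); print(a,desc(q))
E
python3 pl2.py "(.565,-.135,.15)" "(.6867,-.113,.092)" "(.6867,-.113,.083)" "(.59,-.122,.15)" "(.5,-.13,.3)"; python3 d.py .565 -.135 .15
```

```text
[0.004 0.001 0.015] (array([ 0.536, -0.172,  0.185]), 'tilt', np.float64(42.0), 'az', np.float64(-9.9), 'yz', np.float64(-0.0), 'j', array([ 1.18,  0.68, -1.42,  2.4 ,  1.94,  0.78, -0.23]))
(.565,-.135,.15) (array([ 0.561, -0.136,  0.135]), 'tilt', np.float64(42.0), 'az', np.float64(-9.9), 'yz', np.float64(-0.0), 'j', array([ 0.97,  0.82, -1.36,  2.43,  2.05,  0.99, -0.38]))
(.6867,-.113,.092) (array([ 0.682, -0.114,  0.077]), 'tilt', np.float64(42.0), 'az', np.float64(-9.9), 'yz', np.float64(-0.0), 'j', array([ 0.79,  1.  , -1.23,  2.19,  2.11,  1.03, -0.28]))
(.6867,-.113,.083) (array([ 0.682, -0.114,  0.068]), 'tilt', np.float64(42.0), 'az', np.float64(-9.9), 'yz', np.float64(-0.0), 'j', array([ 0.78,  1.02, -1.22,  2.19,  2.13,  1.04, -0.29]))
(.59,-.122,.15) (array([ 0.586, -0.123,  0.135]), 'tilt', np.float64(42.0), 'az', np.float64(-9.9), 'yz', np.float64(-0.0), 'j', array([ 0.92,  0.83, -1.35,  2.38,  2.02,  1.  , -0.36]))
(.5,-.13,.3) (array([ 0.496, -0.131,  0.285]), 'tilt', np.float64(42.0), 'az', np.float64(-9.9), 'yz', np.float64(-0.0), 'j', array([ 1.44,  0.26, -1.52,  2.37,  1.59,  0.36, -0.02]))
tool delta mm [20.3 39.4 49.3] rows 2 per row [10.1 19.7 24.7] force [ 1.  -0.8 -1.5]
```

```bash

python3 -m jog '[{"dp":[5,10,12],"roll":0},{"dp":[5,10,12],"roll":0},{"dp":[5,10,12],"roll":0},{"dp":[5,10,12],"roll":0},{"dp":[0,0,0],"roll":0}]' | head -2; python3 -m jog '[{"dp":[-6.2,5.3,14.8],"roll":0},{"dp":[-6.2,5.3,14.8],"roll":0},{"dp":[-6.2,5.3,14.8],"roll":0},{"dp":[-6.2,5.3,14.8],"roll":0},{"dp":[-6.2,5.3,14.8],"roll":0},{"dp":[-6.2,5.3,14.8],"roll":0},{"dp":[-6.2,5.3,14.8],"roll":0},{"dp":[0,0,0],"roll":0},{"dp":[0,0,0],"roll":0}]';python3 d.py .6867 -.113 .087
```

```text
clock: 18.9
eef_pos: [0.5649, -0.1336, 0.1496]
clock: 19.65
eef_pos: [0.6711, -0.1164, 0.1036]
ee_rot: [0.211, 2.401, -0.081]
wrist_force: [-0.1, 0.7, -1.5]
gripper_width: 0.039
gripper_force: 30.7
tool delta mm [ 0.1  6.1 22.2] rows 1 per row [ 0.1  6.1 22.2] force [-0.1  0.7 -1.5]
```

```bash

python3 -m jog '[{"dp":[0,2,7.5],"roll":0},{"dp":[0,2,7.5],"roll":0},{"dp":[0,2,7],"roll":0},{"dp":[0,0,0],"roll":0},{"dp":[0,0,0],"roll":0}]' | sed -n 2p\;4p
python3 -m jog '[{"dp":[0.7,0,0.74],"roll":0},{"dp":[0.7,0,0.74],"roll":0},{"dp":[0,0,0],"roll":0},{"dp":[0,0,0],"roll":0}]' | sed -n 2p\;4p
python3 -m jog '[{"dp":[0.7,0,0.74],"roll":0},{"dp":[0,0,0],"roll":0},{"dp":[0,0,0],"roll":0}]' | sed -n 2p\;4p
python3 -m jog '[{"dp":[0.7,0,0.74],"roll":0},{"dp":[0,0,0],"roll":0},{"dp":[0,0,0],"roll":0}]' | sed -n 2p\;4p; python3 d.py .6867 -.113 .083
```

```text
eef_pos: [0.6868, -0.1115, 0.0873]
wrist_force: [-0.9, 0.6, -1.1]
eef_pos: [0.6867, -0.1117, 0.0859]
wrist_force: [-0.3, -0.1, -2.4]
eef_pos: [0.6867, -0.1117, 0.0847]
wrist_force: [-0.9, -0.8, -0.7]
eef_pos: [0.6867, -0.1117, 0.0836]
wrist_force: [-0.1, -0.5, -1.1]
tool delta mm [ 0.3 -1.3  0.6] rows 1 per row [ 0.3 -1.3  0.6] force [-0.1 -0.5 -1.1]
```

```bash

python3 -m jog '[{"dp":[0.5,-1.3,0.5],"roll":0},{"dp":[0,0,0],"roll":0},{"dp":[0,0,0],"roll":0}]' | sed -n 2p\;4p
python3 -m jog '[{"dp":[0.7,0,0.74],"roll":0},{"dp":[0,0,0],"roll":0},{"dp":[0,0,0],"roll":0}]' | sed -n 2p\;4p
python3 ww.py w5
```

```text
eef_pos: [0.6865, -0.113, 0.0831]
wrist_force: [1.2, -0.2, -0.8]
eef_pos: [0.6871, -0.113, 0.0831]
wrist_force: [-2.1, -0.8, 5.0]
green [323. 140.] 1346 c [ 685.  -113.3] r 26.5 z 0.0124
white [525. 297.] 2287 c [679.6 -42.8] r 20.0 z 0.0863
red [321. 308.] 1688 c [ 685.5 -115. ] r 21.0 z 0.0863
```

```bash

python3 -m jog '[{"dp":[-0.4,0,-0.4],"roll":0},{"dp":[0,0,0],"roll":0},{"dp":[0,0,0],"roll":0},{"dp":[0,0,0],"roll":0},{"dp":[0,0,0],"roll":0},{"dp":[0,0,0],"roll":0}]' 0.27 30; python3 ww.py w6; python3 s.py
```

```text
clock: 21.95
eef_pos: [0.6864, -0.1129, 0.0825]
ee_rot: [0.209, 2.4, -0.08]
wrist_force: [-0.3, -0.1, 0.2]
gripper_width: 0.0541
gripper_force: 0.0
green [323. 143.] 1383 c [ 685.9 -113.6] r 26.6 z 0.0124
white [528. 299.] 2012 c [679.5 -42.5] r 19.9 z 0.0863
red [321. 309.] 1723 c [ 684.1 -114.1] r 19.3 z 0.0862
t 22.0 p [ 0.6865 -0.113   0.0825] j [ 0.78  1.02 -1.22  2.19  2.13  1.04 -0.3 ] 
tilt 42.1 az -10.0 
M [[-0.731, 0.173, 0.66], [0.128, 0.985, -0.116], [-0.67, -0.0, -0.742]]
```

Released: the red cap is at (0.685, -0.114), in line with its neighbours, and its top is level with theirs. Next I withdraw along the tool axis and check the door-pushing route in my kinematic model.

```bash

python3 -m jog '[{"dp":[0,0,-8],"roll":0},{"dp":[0,0,-14],"roll":0},{"dp":[0,0,-20],"roll":0},{"dp":[0,0,-20],"roll":0},{"dp":[0,0,-20],"roll":0},{"dp":[0,0,-20],"roll":0},{"dp":[0,0,-20],"roll":0},{"dp":[0,0,-20],"roll":0},{"dp":[0,0,-20],"roll":0}]'|sed -n 2p\;4p; python3 ww.py w7; cat > pl3.py <<'E'
from chk import *
from station import state
q=np.array(state()["joints"]); off=np.array(state()["eef_pos"])-pose(q)[0]; print(desc(q))
yaw=np.radians(5.3);h=np.array([.5848,.1209])
def door(th,s,o):
    a=yaw-np.pi/2-th; u=np.array([np.cos(a),np.sin(a)]); b=yaw+np.pi-th; n=np.array([np.cos(b),np.sin(b)]); return h+s*u+o*n
W=[(.50,-.05,.40),(.48,.12,.42),(.45,.28,.42),(*door(1.71,.16,.11),.25)]+[(*door(t,s,o),.24) for t,s,o in [(1.71,.17,.06),(1.5,.18,.06),(1.3,.2,.055),(1.1,.22,.05),(.9,.24,.045),(.7,.26,.04),(.5,.28,.03),(.3,.29,.025),(.15,.3,.02),(0,.3,.02)]]
for t in W: q=goto(q,np.array(t)-off,.02); print(np.round(t,3),desc(q)[1:])
E
python3 pl3.py
```

```text
eef_pos: [0.5779, -0.0935, 0.2039]
wrist_force: [-0.2, 0.5, -0.1]
green [321. 115.] 372 c [ 685.  -113.4] r 26.0 z 0.0126
white [507. 166.] 1300 c [673.8  29.1] r 20.3 z 0.0864
white [409. 180.] 1105 c [679.8 -41.8] r 20.2 z 0.0864
red [320. 191.] 840 c [ 684.3 -113.9] r 19.0 z 0.0863
(array([ 0.573, -0.096,  0.191]), 'tilt', np.float64(42.2), 'az', np.float64(-9.9), 'yz', np.float64(-0.003), 'j', array([ 0.94,  0.69, -1.42,  2.37,  1.86,  0.93, -0.33]))
[ 0.5  -0.05  0.4 ] ('tilt', np.float64(39.9), 'az', np.float64(-10.6), 'yz', np.float64(-0.01), 'j', array([ 0.98, -0.15, -0.94,  2.2 , -0.01,  0.33,  1.42]))
[0.48 0.12 0.42] ('tilt', np.float64(39.9), 'az', np.float64(-10.6), 'yz', np.float64(-0.01), 'j', array([ 1.05, -0.34, -1.3 ,  2.12,  0.  ,  0.49,  1.06]))
[0.45 0.28 0.42] ('tilt', np.float64(40.8), 'az', np.float64(2.6), 'yz', np.float64(0.105), 'j', array([ 0.93, -0.34, -1.52,  2.05,  0.13,  0.51,  0.67]))
[0.43  0.238 0.25 ] ('tilt', np.float64(37.0), 'az', np.float64(10.1), 'yz', np.float64(0.158), 'j', array([ 1.01, -0.34, -1.52,  2.4 , -0.5 ,  0.17,  1.33]))
[0.418 0.1
[... 896 characters left out ...]
([ 1.62,  0.32, -1.49,  2.46, -0.18,  0.17,  1.91]))
[ 0.446 -0.124  0.24 ] ('tilt', np.float64(34.0), 'az', np.float64(25.8), 'yz', np.float64(0.268), 'j', array([ 1.5 ,  0.4 , -1.29,  2.33, -0.1 ,  0.25,  1.94]))
[ 0.501 -0.158  0.24 ] ('tilt', np.float64(34.0), 'az', np.float64(25.8), 'yz', np.float64(0.268), 'j', array([ 1.35,  0.45, -1.13,  2.2 , -0.04,  0.3 ,  1.92]))
[ 0.548 -0.177  0.24 ] ('tilt', np.float64(34.0), 'az', np.float64(25.8), 'yz', np.float64(0.268), 'j', array([ 1.24,  0.49, -1.03,  2.09, -0.  ,  0.35,  1.89]))
[ 0.593 -0.18   0.24 ] ('tilt', np.float64(34.0), 'az', np.float64(25.8), 'yz', np.float64(0.268), 'j', array([ 1.13,  0.52, -0.95,  2.  ,  0.02,  0.37,  1.84]))
```

```bash
python3 d.py .50 -.05 .40
```

```text
tool delta mm [ -68.9   28.4 -199.3] rows 6 per row [-11.5   4.7 -33.2] force [-2.4  2.3  1.9]
```

```bash
python3 -m jog '[{"dp":[-7,3,-20],"roll":0},{"dp":[-7,3,-20],"roll":0},{"dp":[-7,3,-20],"roll":0},{"dp":[-7,3,-20],"roll":0},{"dp":[-7,3,-20],"roll":0},{"dp":[-7,3,-20],"roll":0},{"dp":[-7,3,-20],"roll":0},{"dp":[-7,3,-20],"roll":0},{"dp":[-7,3,-20],"roll":0},{"dp":[-6,2,-20],"roll":0}]' 1|sed -n 2p; python3 s.py; python3 d.py .48 .12 .42
```

```text
eef_pos: [0.5057, -0.0616, 0.3421]
t 23.6333 p [ 0.5057 -0.0616  0.3421] j [ 1.33  0.02 -1.4   2.24  0.67  0.29  0.75] 
tilt 38.8 az -11.0 
M [[-0.768, 0.175, 0.616], [0.128, 0.985, -0.12], [-0.627, -0.014, -0.779]]
tool delta mm [ -5.9 173.3 -98.3] rows 5 per row [ -1.2  34.7 -19.7] force [-0.6  0.6 -1.4]
```

```bash
python3 -m jog '[{"dp":[-1,10,-24],"roll":0},{"dp":[-1,10,-24],"roll":0},{"dp":[-1,25,-18],"roll":0},{"dp":[-1,25,-18],"roll":0},{"dp":[-1,25,-14],"roll":0},{"dp":[-1,25,0],"roll":0},{"dp":[0,25,0],"roll":0},{"dp":[0,28,0],"roll":0}]'|sed -n 2p; python3 s.py; python3 d.py .45 .28 .42;python3 pl3.py | tail -14 | cut -c1-130
```

```text
eef_pos: [0.494, 0.1025, 0.3878]
t 24.3 p [0.494  0.1025 0.3878] j [ 1.26 -0.28 -1.49  2.1   0.08  0.48  1.03] 
tilt 37.6 az -12.1 
M [[-0.782, 0.179, 0.597], [0.127, 0.984, -0.128], [-0.61, -0.024, -0.792]]
tool delta mm [ 37.3 165.9 -74.5] rows 5 per row [  7.5  33.2 -14.9] force [-0.7  0.5 -0.3]
[ 0.5  -0.05  0.4 ] ('tilt', np.float64(37.6), 'az', np.float64(-12.2), 'yz', np.float64(-0.025), 'j', array([ 1.05, -0.12, -1.02,
[0.48 0.12 0.42] ('tilt', np.float64(37.6), 'az', np.float64(-12.2), 'yz', np.float64(-0.025), 'j', array([ 1.12, -0.31, -1.35,  2
[0.45 0.28 0.42] ('tilt', np.float64(39.5), 'az', np.float64(2.4), 'yz', np.float64(0.102), 'j', array([ 0.98, -0.34, -1.52,  2.  
[0.43  0.238 0.25 ] ('tilt', np.float64(38.0), 'az', np.float64(12.1), 'yz', np.float64(0.178), 'j', array([ 1.05, -0.34, -1.52,  
[0.418 0.189 0.24 ] ('tilt', np.float64(36.1), 'az', np.float64(13.8), 'yz', np.float64(0.185), 'j', array([ 1.13, -0.29, -1.52,  
[0.397 0.151 0.24 ] ('tilt', np.float64(34.7), 'az', np.float64(16.5), 'yz', np.float64(0.2), 'j', array([ 1.18, -0.22, -1.52,  2.
[0.378 0.101 0
[... 333 characters left out ...]
oat64(0.248), 'j', array([ 1.58,  0.12, -1.52
[ 0.404 -0.07   0.24 ] ('tilt', np.float64(36.2), 'az', np.float64(21.8), 'yz', np.float64(0.253), 'j', array([ 1.6 ,  0.24, -1.43
[ 0.446 -0.124  0.24 ] ('tilt', np.float64(36.2), 'az', np.float64(21.8), 'yz', np.float64(0.253), 'j', array([ 1.41,  0.3 , -1.13
[ 0.501 -0.158  0.24 ] ('tilt', np.float64(36.2), 'az', np.float64(21.8), 'yz', np.float64(0.253), 'j', array([ 1.23,  0.36, -0.93
[ 0.548 -0.177  0.24 ] ('tilt', np.float64(36.2), 'az', np.float64(21.8), 'yz', np.float64(0.253), 'j', array([ 1.1 ,  0.4 , -0.81
[ 0.593 -0.18   0.24 ] ('tilt', np.float64(36.2), 'az', np.float64(21.8), 'yz', np.float64(0.253), 'j', array([ 0.97,  0.44, -0.71
```

```bash
python3 -m jog '[{"dp":[5,24,-8],"roll":0},{"dp":[5,24,-8],"roll":0},{"dp":[5,24,-8],"roll":0},{"dp":[5,24,-8],"roll":0},{"dp":[5,24,-8],"roll":0},{"dp":[5,24,-8],"roll":0},{"dp":[5,24,-8],"roll":0}]'|sed -n 2p; python3 s.py; python3 d.py .44 .25 .25
```

```text
eef_pos: [0.4333, 0.2485, 0.4307]
t 24.8833 p [0.4333 0.2485 0.4307] j [ 0.96 -0.34 -1.52  1.95  0.18  0.73  0.66] 
tilt 37.9 az -9.1 
M [[-0.778, 0.161, 0.607], [0.129, 0.987, -0.097], [-0.614, 0.003, -0.789]]
tool delta mm [106.    2.  146.5] rows 5 per row [21.2  0.4 29.3] force [ 0.5  0.5 -0.5]
```

```bash
python3 -m jog '[{"dp":[15,1,21],"roll":0},{"dp":[15,1,21],"roll":0},{"dp":[15,1,21],"roll":0},{"dp":[15,1,21],"roll":0},{"dp":[15,1,21],"roll":0},{"dp":[15,1,21],"roll":0},{"dp":[15,1,21],"roll":0}]'|sed -n 2p\;4p; python3 s.py; python3 d.py .42 .20 .25
```

```text
eef_pos: [0.3907, 0.196, 0.3127]
wrist_force: [0.6, 0.3, 0.5]
t 25.4667 p [0.3907 0.196  0.3127] j [ 0.95 -0.34 -1.52  2.32  0.24  0.32  0.56] 
tilt 37.7 az -3.3 
M [[-0.782, 0.123, 0.61], [0.129, 0.991, -0.035], [-0.609, 0.052, -0.791]]
tool delta mm [15.8  4.4 67.4] rows 2 per row [ 7.9  2.2 33.7] force [0.6 0.3 0.5]
```

```bash
python3 -m jog '[{"dp":[-8,20,10],"roll":0},{"dp":[-8,20,10],"roll":0},{"dp":[-4,20,10],"roll":0},{"dp":[0,10,15],"roll":0}]'|sed -n 2p\;4p; python3 s.py; python3 d.py .43 .24 .25
```

```text
eef_pos: [0.4107, 0.2273, 0.3411]
wrist_force: [-0.1, 0.9, 0.0]
t 25.8 p [0.4107 0.2273 0.3411] j [ 0.97 -0.34 -1.52  2.23  0.1   0.38  0.71] 
tilt 37.8 az 0.4 
M [[-0.784, 0.099, 0.613], [0.129, 0.992, 0.004], [-0.607, 0.082, -0.79]]
tool delta mm [41.8  7.  83.8] rows 3 per row [13.9  2.3 27.9] force [-0.1  0.9  0. ]
```

```bash
cat > rows.py <<'E'
from chk import *
from station import state
import sys
q=np.array(state()["joints"]); off=np.array(state()["eef_pos"])-pose(q)[0]; n=int(sys.argv[1]); t=np.array(list(map(float,sys.argv[2:5])))-off
for i in range(n):
    x,r=pose(q); d=(t-x)/max(1,n-i-1) if i<n-1 else t-x; m=np.linalg.norm(d)
    d=r.inv().apply(d*min(1,.035/m))*1000; q=frow(q,d,0); print(d.round().astype(int).tolist(),(pose(q)[0]+off).round(3).tolist())
print(desc(q)[1:])
E
python3 rows.py 7 .43 .235 .25
```

```text
[7, 0, 14] [0.408, 0.222, 0.334]
[7, 2, 16] [0.405, 0.217, 0.327]
[7, 3, 19] [0.402, 0.212, 0.32]
[8, 6, 24] [0.399, 0.208, 0.314]
[8, 11, 32] [0.396, 0.204, 0.308]
[6, 13, 32] [0.393, 0.191, 0.295]
[2, 20, 29] [0.393, 0.194, 0.297]
('tilt', np.float64(38.4), 'az', np.float64(3.6), 'yz', np.float64(0.11), 'j', array([ 1.01, -0.34, -1.52,  2.39, -0.04,  0.17,  0.88]))
```

```bash
python3 rows.py 8 .52 .26 .34 | tail -3;  python3 rows.py 10 .52 .26 .25; sed -i 's/^W=.*/W=[(.52,.26,.34),(.52,.25,.25)]+[(*door(t,s,o),.25) for t,s,o in [(1.71,.08,.07),(1.5,.1,.06),(1.3,.13,.055),(1.1,.17,.05),(.9,.2,.045),(.7,.24,.04),(.5,.27,.03),(.3,.29,.025),(.15,.3,.02),(0,.3,.02)]]/; s/desc(q)\[1:\]/desc(q)[0],desc(q)[2],desc(q)[4],desc(q)[6:]/' pl3.py; python3 pl3.py
```

```text
[-8, 18, 29] [0.465, 0.221, 0.38]
[-6, 18, 30] [0.467, 0.221, 0.381]
('tilt', np.float64(38.4), 'az', np.float64(3.3), 'yz', np.float64(0.108), 'j', array([ 1.13, -0.34, -1.52,  2.11, -0.18,  0.43,  1.1 ]))
[-3, 4, 15] [0.415, 0.223, 0.34]
[-3, 5, 17] [0.419, 0.219, 0.34]
[-3, 6, 19] [0.423, 0.215, 0.339]
[-3, 8, 22] [0.427, 0.212, 0.338]
[-3, 10, 26] [0.43, 0.208, 0.338]
[-3, 13, 31] [0.433, 0.206, 0.338]
[-2, 14, 32] [0.436, 0.204, 0.337]
[-1, 14, 32] [0.437, 0.203, 0.337]
[-1, 14, 32] [0.439, 0.202, 0.337]
[-1, 14, 32] [0.44, 0.202, 0.337]
('tilt', np.float64(38.3), 'az', np.float64(4.1), 'yz', np.float64(0.114), 'j', array([ 1.11, -0.34, -1.52,  2.25, -0.25,  0.29,  1.16]))
(array([0.42 , 0.223, 0.341]), 'tilt', np.float64(37.8), 'az', np.float64(0.4), 'yz', np.float64(0.082), 'j', array([ 0.97, -0.34, -1.52,  2.23,  0.1 ,  0.38,  0.71]))
[0.52 0.26 0.34] [0.49  0.23  0.376] 42.0 13.3 (np.float64(0.203), 'j', array([ 1.18, -0.34, -1.52,  2.17, -0.66,  0.31,  1.59]))
[0.52 0.25 0.25] [0.457 0.211 0.335] 43.0 14.7 (np.float64(0.22), 'j', array([ 1.13, -0.32, -1.52,  2.33, -1.09,  0
[... 673 characters left out ...]
22]))
[ 0.415 -0.053  0.25 ] [ 0.425 -0.058  0.25 ] 33.2 22.7 (np.float64(0.234), 'j', array([ 1.46,  0.17, -1.32,  2.41, -0.64,  0.24,  2.3 ]))
[ 0.45  -0.115  0.25 ] [ 0.46  -0.119  0.25 ] 33.2 22.7 (np.float64(0.234), 'j', array([ 1.34,  0.26, -1.09,  2.29, -0.47,  0.31,  2.26]))
[ 0.501 -0.158  0.25 ] [ 0.51  -0.162  0.25 ] 33.2 22.7 (np.float64(0.234), 'j', array([ 1.2 ,  0.34, -0.92,  2.16, -0.35,  0.36,  2.19]))
[ 0.548 -0.177  0.25 ] [ 0.557 -0.182  0.25 ] 33.2 22.7 (np.float64(0.234), 'j', array([ 1.08,  0.39, -0.82,  2.05, -0.28,  0.39,  2.13]))
[ 0.593 -0.18   0.25 ] [ 0.602 -0.184  0.25 ] 33.2 22.7 (np.float64(0.234), 'j', array([ 0.97,  0.43, -0.74,  1.96, -0.23,  0.41,  2.06]))
```

```bash
cat > cem2.py <<'E'
import cem; from cem import *
cem.NS=5; NS=5
from station import state
def cost2(a):
    th,q0=a; q=q0; pen=0
    for s in th.reshape(NS,4):
        dp=s[:3]*40; dp=dp*min(1,40/max(np.linalg.norm(dp),1e-6)); ro=np.clip(s[3],-1,1)*.1
        for k in range(8):
            q=frow(q,dp,ro)
            if k%3==1:
                x,_=pose(q); pen+=max(0,.36-x[2])*8+max(0,.33-np.hypot(*x[:2]))*5+max(0,.12-x[1])*2
    for _ in range(6):   # descend test
        x,r=pose(q); d=np.array([.45,.25,.24])-x; q1=frow(q,r.inv().apply(d*min(1,.04/np.linalg.norm(d)))*1000,0); q=q1
    x,r=pose(q); z=r.as_matrix()[:,2]; t=np.arccos(-z[2])
    return pen+np.linalg.norm(x-[.45,.25,.24])*4+max(0,t-.45)*1+max(0,abs(q[2])-.7)*.5+max(0,-z[0])*.5
if __name__=="__main__":
    q0=np.array(state()["joints"]);rng=np.random.default_rng(1)
    mu=np.zeros(NS*4);sd=np.full(NS*4,.8);best=(99,None);N=160;t0=time.time()
    with Pool() as P:
        while time.time()-t0<170 and best[0]>.06:
            th=mu+sd*rng.standard_normal((N,NS*4)); 
            if best[1] is not None: th[0]=best[1]
            c=np.array(P.map(cost2,[(t,q0) for t in th],chunksize=8)); i=np.argsort(c)
            if c[i[0]]<best[0]: best=(c[i[0]],th[i[0]].copy())
            el=th[i[:16]]; mu=.3*mu+.7*el.mean(0); sd=.3*sd+.7*el.std(0)+.02
    print(time.time()-t0,best[0]); from chk import desc,goto; q=q0
    for s in best[1].reshape(NS,4):
        dp=s[:3]*40; dp=dp*min(1,40/max(np.linalg.norm(dp),1e-6)); ro=np.clip(s[3],-1,1)*.1
        for k in range(8): q=frow(q,dp,ro)
        print(dp.round().tolist(),round(ro,2),desc(q))
    q=goto(q,(.45,.25,.24)); print(desc(q)); q=goto(q,(.42,.1,.24)); print(desc(q)); q=goto(q,(.42,-.05,.24)); print(desc(q));q=goto(q,(.59,-.18,.24)); print(desc(q))
E
timeout 400 python3 cem2.py
```

```text
171.91547203063965 0.13843101537802385
[16.0, 22.0, -29.0] -0.1 (array([0.167, 0.352, 0.425]), 'tilt', np.float64(37.5), 'az', np.float64(0.8), 'yz', np.float64(-0.353), 'j', array([ 0.13, -0.34, -1.52,  1.96,  0.34,  1.09,  0.65]))
[9.0, 18.0, -16.0] 0.01 (array([0.02 , 0.339, 0.482]), 'tilt', np.float64(36.5), 'az', np.float64(3.9), 'yz', np.float64(-0.282), 'j', array([-0.22, -0.34, -1.52,  1.79,  0.3 ,  1.43,  0.36]))
[17.0, 36.0, -2.0] 0.08 (array([-0.019,  0.36 ,  0.483]), 'tilt', np.float64(33.7), 'az', np.float64(12.1), 'yz', np.float64(0.148), 'j', array([-0.26, -0.34, -1.52,  1.76,  0.25,  1.4 , -0.31]))
[-40.0, -6.0, -2.0] -0.1 (array([0.226, 0.391, 0.668]), 'tilt', np.float64(33.7), 'az', np.float64(12.2), 'yz', np.float64(-0.276), 'j', array([-0.68, -0.03, -0.87,  1.33,  0.55,  1.67,  0.85]))
[16.0, -7.0, 36.0] -0.1 (array([0.381, 0.294, 0.407]), 'tilt', np.float64(33.7), 'az', np.float64(12.2), 'yz', np.float64(-0.537), 'j', array([-0.56, -0.07, -0.49,  2.05,  0.55,  0.81,  1.74]))
(array([0.45, 0.25, 0.24]), 'tilt', np.float64(33.7), 'az', np.float64(12.2), 'yz', np.float64(-0.537), 'j', array([-0.52,  0.18, -0.36,  2.32,  1.23,  0.43,  1.15]))
(array([0.421, 0.1  , 0.241]), 'tilt', np.float64(30.6), 'az', np.float64(15.3), 'yz', np.float64(-0.486), 'j', array([ 0.48,  0.05, -0.92,  2.46,  0.81,  0.17,  1.92]))
(array([ 0.421, -0.05 ,  0.239]), 'tilt', np.float64(29.7), 'az', np.float64(15.1), 'yz', np.float64(-0.474), 'j', array([ 1.5 ,  0.22, -1.52,  2.44,  0.37,  0.2 ,  2.8 ]))
(array([ 0.59, -0.18,  0.24]), 'tilt', np.float64(29.7), 'az', np.float64(15.1), 'yz', np.float64(-0.475), 'j', array([ 1.18,  0.54, -1.16,  2.01,  0.61,  0.47,  2.82]))
```

```bash
echo $(( ($(date +%s)-$(stat -c %Y m.py))/60 )) min; 
python3 -m jog '[{"dp":[16,22,-29],"roll":-0.1},{"dp":[16,22,-29],"roll":-0.1},{"dp":[16,22,-29],"roll":-0.1},{"dp":[16,22,-29],"roll":-0.1},{"dp":[16,22,-29],"roll":-0.1},{"dp":[16,22,-29],"roll":-0.1},{"dp":[16,22,-29],"roll":-0.1},{"dp":[16,22,-29],"roll":-0.1}]'|sed -n 2p\;4p
python3 -m jog '[{"dp":[9,18,-16],"roll":0.01},{"dp":[9,18,-16],"roll":0.01},{"dp":[9,18,-16],"roll":0.01},{"dp":[9,18,-16],"roll":0.01},{"dp":[9,18,-16],"roll":0.01},{"dp":[9,18,-16],"roll":0.01},{"dp":[9,18,-16],"roll":0.01},{"dp":[9,18,-16],"roll":0.01}]'|sed -n 2p\;4p
python3 s.py
```

```text
20 min
eef_pos: [0.1582, 0.3581, 0.4249]
wrist_force: [-13.4, 4.2, -3.9]
eef_pos: [-0.0002, 0.3573, 0.4788]
wrist_force: [-0.3, 0.2, -0.2]
t 27.1333 p [-2.000e-04  3.573e-01  4.788e-01] j [-0.22 -0.34 -1.52  1.79  0.28  1.4   0.35] 
tilt 35.3 az 7.8 
M [[-0.677, -0.462, 0.572], [-0.516, 0.853, 0.078], [-0.524, -0.242, -0.816]]
```

```bash

python3 -m jog '[{"dp":[17,36,-2],"roll":0.08},{"dp":[17,36,-2],"roll":0.08},{"dp":[17,36,-2],"roll":0.08},{"dp":[17,36,-2],"roll":0.08},{"dp":[17,36,-2],"roll":0.08},{"dp":[17,36,-2],"roll":0.08},{"dp":[17,36,-2],"roll":0.08},{"dp":[17,36,-2],"roll":0.08}]'|sed -n 2p\;4p
python3 -m jog '[{"dp":[-40,-6,-2],"roll":-0.1},{"dp":[-40,-6,-2],"roll":-0.1},{"dp":[-40,-6,-2],"roll":-0.1},{"dp":[-40,-6,-2],"roll":-0.1},{"dp":[-40,-6,-2],"roll":-0.1},{"dp":[-40,-6,-2],"roll":-0.1},{"dp":[-40,-6,-2],"roll":-0.1},{"dp":[-40,-6,-2],"roll":-0.1}]'|sed -n 2p\;4p
python3 s.py
```

```text
eef_pos: [-0.0738, 0.4058, 0.4867]
wrist_force: [-0.4, -0.2, -0.5]
eef_pos: [0.1913, 0.4381, 0.6509]
wrist_force: [-1.1, 1.2, 0.7]
t 28.4667 p [0.1913 0.4381 0.6509] j [-0.72 -0.04 -0.81  1.36  0.42  1.51  0.86] 
tilt 30.4 az 29.4 
M [[-0.596, -0.672, 0.441], [-0.638, 0.729, 0.249], [-0.488, -0.133, -0.862]]
```

```bash
sed -i 's/^W=.*/W=[(.40,.33,.45),(.46,.26,.36),(.46,.24,.255)]+[(*door(t,s,o),.25) for t,s,o in [(1.71,.12,.06),(1.5,.13,.055),(1.3,.15,.055),(1.1,.18,.05),(.9,.21,.045),(.7,.24,.04),(.5,.27,.03),(.3,.29,.025),(.15,.3,.02),(0,.3,.02)]]/; s/^q=np.array.*$/&\nq=frow(frow(q,[0,0,0],.1),[0,0,0],.1)/' pl3.py; python3 pl3.py; python3 d.py .4 .33 .45
```

```text
(array([0.2  , 0.435, 0.649]), 'tilt', np.float64(30.4), 'az', np.float64(29.4), 'yz', np.float64(-0.134), 'j', array([-0.72, -0.04, -0.81,  1.36,  0.42,  1.51,  0.86]))
[0.4  0.33 0.45] [0.409 0.327 0.448] 30.4 29.4 (np.float64(-0.034), 'j', array([-0.47, -0.04, -0.4 ,  1.89,  0.23,  0.8 ,  1.15]))
[0.46 0.26 0.36] [0.469 0.257 0.358] 30.4 29.4 (np.float64(-0.034), 'j', array([-0.36,  0.03, -0.28,  2.07,  0.15,  0.52,  1.39]))
[0.46  0.24  0.255] [0.469 0.237 0.253] 30.4 29.4 (np.float64(-0.034), 'j', array([-0.42,  0.15, -0.19,  2.27,  0.37,  0.21,  1.21]))
[0.468 0.186 0.25 ] [0.476 0.183 0.248] 30.4 29.4 (np.float64(-0.034), 'j', array([-0.12,  0.14, -0.37,  2.31,  0.18,  0.17,  1.51]))
[0.448 0.154 0.25 ] [0.456 0.151 0.249] 30.3 29.4 (np.float64(-0.033), 'j', array([ 0.18,  0.11, -0.61,  2.35,  0.09,  0.17,  1.66]))
[0.425 0.119 0.25 ] [0.434 0.116 0.248] 30.3 29.5 (np.float64(-0.033), 'j', array([ 0.54,  0.08, -0.9 ,  2.4 , -0.16,  0.17,  1.96]))
[0.406 0.067 0.25 ] [0.415 0.064 0.248] 30.2 29.5 (np.float64(-0.032), 'j', array([ 1.04,  0.07, -1.22,  2.43, -0.54,  0.22,  2.49])
[... 230 characters left out ...]
,  0.17, -1.19,  2.36, -0.52,  0.36,  2.81]))
[ 0.45  -0.115  0.25 ] [ 0.459 -0.118  0.248] 30.2 29.5 (np.float64(-0.032), 'j', array([ 1.28,  0.27, -1.03,  2.24, -0.37,  0.42,  2.77]))
[ 0.501 -0.158  0.25 ] [ 0.509 -0.161  0.248] 30.2 29.5 (np.float64(-0.032), 'j', array([ 1.17,  0.36, -0.9 ,  2.1 , -0.26,  0.47,  2.71]))
[ 0.548 -0.177  0.25 ] [ 0.556 -0.181  0.248] 30.2 29.5 (np.float64(-0.032), 'j', array([ 1.07,  0.42, -0.82,  1.99, -0.19,  0.51,  2.65]))
[ 0.593 -0.18   0.25 ] [ 0.601 -0.183  0.248] 30.2 29.5 (np.float64(-0.032), 'j', array([ 0.97,  0.46, -0.76,  1.9 , -0.14,  0.53,  2.58]))
tool delta mm [  42.8 -192.2  238.3] rows 8 per row [  5.3 -24.   29.8] force [-1.1  1.2  0.7]
```

```bash

python3 -m jog '[{"dp":[0,0,0],"roll":0.1},{"dp":[0,0,0],"roll":0.1},{"dp":[0,-20,24],"roll":0},{"dp":[0,-20,24],"roll":0},{"dp":[0,-20,24],"roll":0},{"dp":[0,-20,24],"roll":0},{"dp":[0,-20,24],"roll":0},{"dp":[0,-20,24],"roll":0},{"dp":[0,-20,24],"roll":0},{"dp":[0,-20,24],"roll":0},{"dp":[0,-20,24],"roll":0},{"dp":[0,-20,24],"roll":0}]'|sed -n 2p\;4p
python3 s.py; python3 d.py .46 .25 .36;
```

```text
eef_pos: [0.4034, 0.329, 0.4476]
wrist_force: [1.0, 1.2, -0.1]
t 29.4667 p [0.4034 0.329  0.4476] j [-0.47 -0.04 -0.41  1.89  0.23  0.8   1.14] 
tilt 30.3 az 29.5 
M [[-0.72, -0.537, 0.44], [-0.477, 0.843, 0.249], [-0.504, -0.03, -0.863]]
tool delta mm [ 41.1 -94.3  80.8] rows 4 per row [ 10.3 -23.6  20.2] force [ 1.   1.2 -0.1]
```

```bash

python3 -m jog '[{"dp":[8,-19,16],"roll":0},{"dp":[8,-19,16],"roll":0},{"dp":[8,-19,16],"roll":0},{"dp":[8,-19,16],"roll":0},{"dp":[8,-19,16],"roll":0},{"dp":[11,-1.5,18],"roll":0},{"dp":[11,-1.5,18],"roll":0},{"dp":[11,-1.5,18],"roll":0},{"dp":[11,-1.5,18],"roll":0},{"dp":[11,-1.5,18],"roll":0},{"dp":[0,0,0],"roll":0}]'|sed -n 2p\;4p
python3 s.py; python3 d.py .468 .19 .25;python3 d.py .448 .154 .25;python3 d.py .425 .119 .25
```

```text
eef_pos: [0.4626, 0.2392, 0.2531]
wrist_force: [-2.1, 0.2, -1.3]
t 30.3833 p [0.4626 0.2392 0.2531] j [-0.44  0.16 -0.18  2.27  0.38  0.21  1.19] 
tilt 30.0 az 29.5 
M [[-0.723, -0.537, 0.434], [-0.478, 0.843, 0.246], [-0.498, -0.03, -0.866]]
tool delta mm [ 21.2 -44.2  -7. ] rows 2 per row [ 10.6 -22.1  -3.5] force [-2.1  0.2 -1.3]
tool delta mm [ 52.9 -63.8 -24.6] rows 3 per row [ 17.6 -21.3  -8.2] force [-2.1  0.2 -1.3]
tool delta mm [ 86.3 -81.  -43.2] rows 4 per row [ 21.6 -20.2 -10.8] force [-2.1  0.2 -1.3]
```

```bash

python3 -m jog '[{"dp":[5.3,-11,-1.8],"roll":0},{"dp":[5.3,-11,-1.8],"roll":0},{"dp":[5.3,-11,-1.8],"roll":0},{"dp":[5.3,-11,-1.8],"roll":0},{"dp":[10.6,-6.5,-5.8],"roll":0},{"dp":[10.6,-6.5,-5.8],"roll":0},{"dp":[10.6,-6.5,-5.8],"roll":0}]'|sed -n 2p\;4p
python3 -m jog '[{"dp":[11,-5.7,-6.2],"roll":0},{"dp":[11,-5.7,-6.2],"roll":0},{"dp":[11,-5.7,-6.2],"roll":0}]'|sed -n 2p\;4p
cat > dr.py <<'E'
from h import *
im,d,P=cloud("top"); hsv=cv2.cvtColor(im,cv2.COLOR_BGR2HSV).astype(int)
m=(abs(hsv[...,0]-110)<12)&(hsv[...,1]>150)&(P[...,2]>.265)&(P[...,2]<.29)&(np.hypot(P[...,0]-.585,P[...,1]-.121)<.38)
q=(P[m][:,:2]-[.585,.121]); q=q[np.hypot(*q.T)>.08]; a=np.median(np.arctan2(q[:,1],q[:,0])); print("n",len(q),"theta",((np.radians(5.3)-np.pi/2-a+np.pi)%(2*np.pi)-np.pi).round(3),"maxr",np.hypot(*q.T).max().round(3))
E
python3 dr.py; python3 s.py
```

```text
eef_pos: [0.4501, 0.1565, 0.2548]
wrist_force: [0.9, 1.1, 0.2]
eef_pos: [0.4299, 0.1256, 0.2543]
wrist_force: [-0.0, 0.7, 0.6]
n 590 theta 1.269 maxr 0.34
t 31.2667 p [0.4291 0.1214 0.2534] j [ 0.59  0.1  -0.96  2.39  0.    0.18  1.8 ] 
tilt 30.2 az 29.1 
M [[-0.723, -0.533, 0.44], [-0.475, 0.846, 0.245], [-0.502, -0.032, -0.864]]
```

```bash

python3 -m jog '[{"dp":[8.5,-6.7,-4.7],"roll":0},{"dp":[8.5,-6.7,-4.7],"roll":0},{"dp":[8.5,-6.7,-4.7],"roll":0},{"dp":[8.5,-6.7,-4.7],"roll":0},{"dp":[8.5,-6.7,-4.7],"roll":0}]'|sed -n 2p\;4p
python3 -m jog '[{"dp":[6.2,-9.6,-3.2],"roll":0},{"dp":[6.2,-9.6,-3.2],"roll":0},{"dp":[6.2,-9.6,-3.2],"roll":0},{"dp":[6.2,-9.6,-3.2],"roll":0},{"dp":[6.2,-9.6,-3.2],"roll":0},{"dp":[0,0,0],"roll":0}]'|sed -n 2p\;4p
python3 dr.py; python3 s.py
```

```text
eef_pos: [0.4072, 0.0714, 0.2536]
wrist_force: [0.3, 1.8, 1.3]
eef_pos: [0.404, 0.0105, 0.2528]
wrist_force: [0.1, -0.3, 0.3]
n 641 theta 0.804 maxr 0.34
t 32.2333 p [0.404  0.0113 0.2529] j [ 1.45  0.18 -1.48  2.41 -0.3   0.26  2.42] 
tilt 30.3 az 29.5 
M [[-0.721, -0.536, 0.439], [-0.476, 0.844, 0.248], [-0.503, -0.03, -0.864]]
```

```bash

python3 -m jog '[{"dp":[3.5,-12,-1.6],"roll":0},{"dp":[3.5,-12,-1.6],"roll":0},{"dp":[3.5,-12,-1.6],"roll":0},{"dp":[3.5,-12,-1.6],"roll":0},{"dp":[3.5,-12,-1.6],"roll":0}]'|sed -n 2p\;4p
python3 -m jog '[{"dp":[0.6,-11.6,0],"roll":0},{"dp":[0.6,-11.6,0],"roll":0},{"dp":[0.6,-11.6,0],"roll":0},{"dp":[0.6,-11.6,0],"roll":0},{"dp":[0.6,-11.6,0],"roll":0},{"dp":[0.6,-11.6,0],"roll":0},{"dp":[0,0,0],"roll":0}]'|sed -n 2p\;4p
python3 dr.py; python3 s.py
```

```text
eef_pos: [0.42, -0.0506, 0.2524]
wrist_force: [-0.3, 0.6, 0.4]
eef_pos: [0.4559, -0.1124, 0.2529]
wrist_force: [-0.1, 0.3, 1.1]
n 676 theta 0.386 maxr 0.341
t 33.2833 p [ 0.4551 -0.111   0.2527] j [ 1.39  0.34 -1.21  2.23 -0.1   0.4   2.49] 
tilt 30.3 az 29.5 
M [[-0.721, -0.536, 0.44], [-0.475, 0.844, 0.249], [-0.504, -0.03, -0.863]]
```

```bash

python3 -m jog '[{"dp":[-5.2,-6.6,3.3],"roll":0},{"dp":[-5.2,-6.6,3.3],"roll":0},{"dp":[-5.2,-6.6,3.3],"roll":0},{"dp":[-5.2,-6.6,3.3],"roll":0},{"dp":[-5.2,-6.6,3.3],"roll":0},{"dp":[-5.2,-6.6,3.3],"roll":0},{"dp":[-4,-5,2.6],"roll":0},{"dp":[0,0,0],"roll":0},{"dp":[0,0,0],"roll":0}]'|sed -n 2p\;4p
python3 dr.py
```

```text
eef_pos: [0.5133, -0.1248, 0.2523]
wrist_force: [0.5, 0.3, -0.2]
n 665 theta 0.181 maxr 0.34
```

```bash

python3 -m jog '[{"dp":[-2.3,-1.4,1.4],"roll":0},{"dp":[-2.3,-1.4,1.4],"roll":0},{"dp":[-2.3,-1.4,1.4],"roll":0},{"dp":[-2.3,-1.4,1.4],"roll":0},{"dp":[-2.3,-1.4,1.4],"roll":0},{"dp":[-2.3,-1.4,1.4],"roll":0},{"dp":[-2.3,-1.4,1.4],"roll":0},{"dp":[-2.3,-1.4,1.4],"roll":0},{"dp":[-2.3,-1.4,1.4],"roll":0},{"dp":[-2.3,-1.4,1.4],"roll":0},{"dp":[0,0,0],"roll":0}]'|sed -n 2p\;4p
python3 dr.py; python3 s.py
```

```text
eef_pos: [0.5444, -0.1225, 0.2524]
wrist_force: [0.2, 0.0, 0.3]
n 668 theta 0.085 maxr 0.339
t 35.05 p [ 0.5441 -0.1225  0.2523] j [ 1.1   0.42 -0.99  2.05  0.01  0.44  2.37] 
tilt 30.3 az 29.6 
M [[-0.72, -0.537, 0.439], [-0.477, 0.843, 0.249], [-0.504, -0.03, -0.863]]
```

```bash

python3 -m jog '[{"dp":[-1.5,-0.9,0.9],"roll":0},{"dp":[-1.5,-0.9,0.9],"roll":0},{"dp":[-1.5,-0.9,0.9],"roll":0},{"dp":[-1.5,-0.9,0.9],"roll":0}]'|sed -n 2p\;4p
python3 -m jog '[{"dp":[-1.5,-0.9,0.9],"roll":0},{"dp":[-1.5,-0.9,0.9],"roll":0},{"dp":[-1.5,-0.9,0.9],"roll":0}]'|sed -n 2p\;4p
python3 -m jog '[{"dp":[-1.5,-0.9,0.9],"roll":0},{"dp":[-1.5,-0.9,0.9],"roll":0}]'|sed -n 2p\;4p
python3 -m jog '[{"dp":[-1.5,-0.9,0.9],"roll":0},{"dp":[-1.5,-0.9,0.9],"roll":0}]'|sed -n 2p\;4p
python3 dr.py
```

```text
eef_pos: [0.5517, -0.1221, 0.2522]
wrist_force: [-0.3, -0.1, 0.1]
eef_pos: [0.5577, -0.1214, 0.2523]
wrist_force: [-0.5, -0.4, -0.9]
eef_pos: [0.5607, -0.1213, 0.2518]
wrist_force: [-10.4, -1.9, 5.8]
eef_pos: [0.5645, -0.1211, 0.2518]
wrist_force: [-7.0, -2.1, 4.4]
n 662 theta 0.021 maxr 0.34
```

```bash

for i in 1 2 3; do :; done
python3 -m jog '[{"dp":[-1,-0.6,0.6],"roll":0},{"dp":[-1,-0.6,0.6],"roll":0}]'|sed -n 2p\;4p
python3 -m jog '[{"dp":[-1,-0.6,0.6],"roll":0},{"dp":[-1,-0.6,0.6],"roll":0}]'|sed -n 2p\;4p
python3 -m jog '[{"dp":[-1,-0.6,0.6],"roll":0},{"dp":[-1,-0.6,0.6],"roll":0}]'|sed -n 2p\;4p
python3 dr.py
```

```text
eef_pos: [0.5673, -0.1209, 0.2519]
wrist_force: [-3.4, -2.2, 1.7]
eef_pos: [0.5706, -0.1204, 0.2522]
wrist_force: [-0.2, -0.5, -0.1]
eef_pos: [0.5736, -0.1197, 0.2525]
wrist_force: [0.3, -0.4, -0.3]
n 678 theta -0.022 maxr 0.34
```

```bash

python3 -m jog '[{"dp":[-1,-0.6,0.6],"roll":0},{"dp":[-1,-0.6,0.6],"roll":0}]'|sed -n 2p\;4p
python3 -m jog '[{"dp":[-0.7,-0.4,0.4],"roll":0},{"dp":[0,0,0],"roll":0}]'|sed -n 2p\;4p
python3 dr.py
```

```text
eef_pos: [0.5758, -0.1196, 0.2523]
wrist_force: [-3.8, -1.1, 2.1]
eef_pos: [0.576, -0.1196, 0.252]
wrist_force: [-6.4, 0.4, 5.1]
n 679 theta -0.022 maxr 0.34
```

```bash

python3 -m jog '[{"dp":[3,1.8,-1.8],"roll":0},{"dp":[7.6,4.6,-4.6],"roll":0},{"dp":[7.6,4.6,-4.6],"roll":0},{"dp":[7.6,4.6,-4.6],"roll":0},{"dp":[7.6,4.6,-4.6],"roll":0},{"dp":[7.6,4.6,-4.6],"roll":0},{"dp":[7.6,4.6,-4.6],"roll":0},{"dp":[7.6,4.6,-4.6],"roll":0},{"dp":[7.6,4.6,-4.6],"roll":0},{"dp":[0,0,0],"roll":0},{"dp":[0,0,0],"roll":0}]'|sed -n 2p\;4p
python3 dr.py; python3 ww.py w8; python3 -c "
from h import *
im,d,P=cloud('top'); cv2.imwrite('pics/t2.png',im)"
```

```text
eef_pos: [0.493, -0.1276, 0.2525]
wrist_force: [0.9, 0.0, 0.2]
n 680 theta -0.022 maxr 0.34
white [534. 326.] 236 c [668.9 380.4] r 21.5 z 0.0876
```

View pics/t2.png

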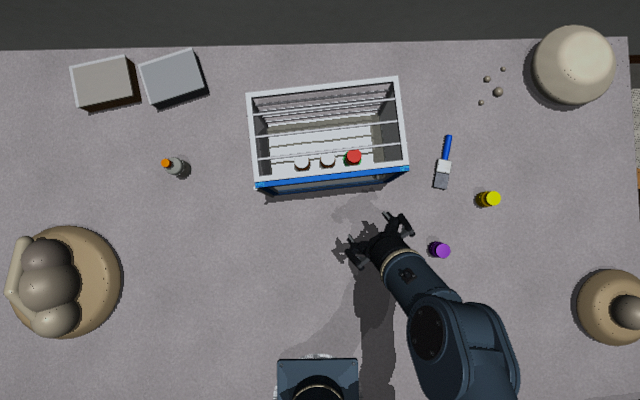

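The top view shows the red jar at (353,157), in row with the white caps at (302,162) and (328,160). The blue door is flush along the front (rows 168–190) and stays there with the hand clear. Yellow, purple, the brush and the glue bottle have not moved.

```bash
python3 -c "
from station import workorder,state
print(state()['clock'],state()['wrist_force']); print(workorder.hand_in())"
```

```text
38.0167 [ 0.77198097 -0.32647808 -0.50520939]
the job is handed in; nothing more can be done
None
```

The red-capped jar is standing upright on the green spot in line with the two white-capped jars, the door is over its catch and fully home with the hand clear, and the job was handed in at 38 s; no verdict was returned.

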